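Reload and lock the royal jelly vial mixer

TASK

Take every finished (blue-capped) vial out of the mixer and stand it upright on the grey tray, and put every fresh (orange-capped) vial from the bench fully home in a free socket of the mixer; leave the white-capped control vial in its socket. When all the vials are in place, press the red sprung lever down until its catch holds it, so that the keeper plate stays over the caps. Leave the spray bottle, bucket and wooden cell bar where they are.

Things in the scene. Friction and masses are not known exactly. Their poses are not given: they have to be found in the camera images.
- mixer: White fixed mixer, 160 deep (x -70 to +90) x 284 x 55 mm, on it a black block (60 x 270 mm, centred 30 mm towards the robot, -x; top at 85 mm) with 5 round sockets in a row along y, 54 mm apart, 35 mm wide, 26 deep; a seated vial stands 28 mm out. Origin: centre of underside, bench level; x points away from the robot at yaw 0. Lever on its right (-y) side.
- seat0 (a point): Centre of the floor of socket 0 (0 is the rightmost, 4 the leftmost seen from the robot), 59 mm above the bench and 26 mm below the socket's mouth.
- seat1 (a point): Centre of the floor of socket 1 (0 is the rightmost, 4 the leftmost seen from the robot), 59 mm above the bench and 26 mm below the socket's mouth.
- seat2 (a point): Centre of the floor of socket 2 (0 is the rightmost, 4 the leftmost seen from the robot), 59 mm above the bench and 26 mm below the socket's mouth.
- seat3 (a point): Centre of the floor of socket 3 (0 is the rightmost, 4 the leftmost seen from the robot), 59 mm above the bench and 26 mm below the socket's mouth.
- seat4 (a point): Centre of the floor of socket 4 (0 is the rightmost, 4 the leftmost seen from the robot), 59 mm above the bench and 26 mm below the socket's mouth.
- lever (a joint): Angle of the sprung lever, rad: 0 = up (0.55 above level, held up by its spring), 0.55 = fully down, level, on its stop. Pressing takes up to about 12 N at the pad; past about 0.47 the catch snaps in and holds it at 0.55; let go earlier and it springs up. It drives the keeper plate 40 mm forward, which cannot close over a vial that is not fully home.
- pad (a point): Centre of the top face of the red pad on the lever (46 mm long, 34 mm wide, 12 mm thick), 115 mm from the hinge; about 155 mm above the bench when up and 96 mm when latched.
- lever_hinge (a point): Hinge of the lever, on the mixer, 90 mm above the bench; the hinge line runs along the mixer's y and the lever points from it towards the robot (-x of the mixer).
- keeper (a joint): Slide of the aluminium keeper plate in m, driven by the lever: 0 = back (its front edge 45 mm behind the line of the sockets), 0.040 = forward over the rear half of the caps. Underside 116 mm, top 124 mm above the bench; 260 mm wide.
- control: Glass sample vial, 32 mm diameter, 54 mm tall, about 60 g, cream-coloured filling, a white cap of the same diameter (top 14 mm). Origin: centre of its underside, z up along the vial. Seated in one of the sockets at the start; it stays there.
- done1: Glass sample vial, 32 mm diameter, 54 mm tall, about 60 g, cream-coloured filling, a blue cap of the same diameter (top 14 mm). Origin: centre of its underside, z up along the vial. Finished vial, seated in one of the sockets at the start (or absent).
- done2: Glass sample vial, 32 mm diameter, 54 mm tall, about 60 g, cream-coloured filling, a blue cap of the same diameter (top 14 mm). Origin: centre of its underside, z up along the vial. Finished vial, seated in one of the sockets at the start (or absent).
- done3: Glass sample vial, 32 mm diameter, 54 mm tall, about 60 g, cream-coloured filling, a blue cap of the same diameter (top 14 mm). Origin: centre of its underside, z up along the vial. Finished vial, seated in one of the sockets at the start (or absent).
- done4: Glass sample vial, 32 mm diameter, 54 mm tall, about 60 g, cream-coloured filling, a blue cap of the same diameter (top 14 mm). Origin: centre of its underside, z up along the vial. Finished vial, seated in one of the sockets at the start (or absent).
- fresh1: Glass sample vial, 32 mm diameter, 54 mm tall, about 60 g, cream-coloured filling, an orange cap of the same diameter (top 14 mm). Origin: centre of its underside, z up along the vial. Fresh vial, standing on the bench by the white paper mat at the start (or absent).
- fresh2: Glass sample vial, 32 mm diameter, 54 mm tall, about 60 g, cream-coloured filling, an orange cap of the same diameter (top 14 mm). Origin: centre of its underside, z up along the vial. Fresh vial, standing on the bench by the white paper mat at the start (or absent).
- fresh3: Glass sample vial, 32 mm diameter, 54 mm tall, about 60 g, cream-coloured filling, an orange cap of the same diameter (top 14 mm). Origin: centre of its underside, z up along the vial. Fresh vial, standing on the bench by the white paper mat at the start (or absent).
- fresh4: Glass sample vial, 32 mm diameter, 54 mm tall, about 60 g, cream-coloured filling, an orange cap of the same diameter (top 14 mm). Origin: centre of its underside, z up along the vial. Fresh vial, standing on the bench by the white paper mat at the start (or absent).
- mat: White paper mat lying flat on the bench on the left, 170 by 180 mm; origin at its centre.
- tray: Grey plastic tray, fixed, 170 mm (x) by 200 mm (y), rim 14 mm high, walls and floor 4 mm thick. Origin: centre of its underside.
- spray: Black spray bottle with a white head, 72 mm diameter, 185 mm tall; origin: centre of its underside. Bystander.
- bucket: Small orange open bucket, 124 mm wide at the rim, 110 mm tall; origin: centre of its underside. Bystander.
- cellbar: Wooden bar 16 by 200 mm with a row of yellow wax cells, 18 mm high, lying flat along its y; origin: centre of its underside. Bystander.
Things that resemble listed ones, but are neither listed nor needed, are in the scene too. What is shaped like the control but black or pink is not meant.

How it is judged:
On the way, in this order (a step that is already met when the one before it is completed fails the run):
1. finished vials upright on the tray, fresh vials and control fully home in sockets, lever still up (x of done1 in the frame of tray between -0.072 and 0.072 m and y of done1 in the frame of tray between -0.087 and 0.087 m and z of each of done1, done2, done3, done4 in the frame of tray below 0.012 m and angle between each of done1, done2, done3, done4, fresh1, fresh2, fresh3, fresh4, control's own z axis and vertical below 0.12 rad and linear speed of each of done1, done2, done3, done4 below 0.03 m/s and x of done2 in the frame of tray between -0.072 and 0.072 m and y of done2 in the frame of tray between -0.087 and 0.087 m and x of done3 in the frame of tray between -0.072 and 0.072 m and y of done3 in the frame of tray between -0.087 and 0.087 m and x of done4 in the frame of tray between -0.072 and 0.072 m and y of done4 in the frame of tray between -0.087 and 0.087 m and (distance between fresh1 and seat0 below 0.007 m or distance between fresh1 and seat1 below 0.007 m or distance between fresh1 and seat2 below 0.007 m or distance between fresh1 and seat3 below 0.007 m or distance between fresh1 and seat4 below 0.007 m) and (distance between fresh2 and seat0 below 0.007 m or distance between fresh2 and seat1 below 0.007 m or distance between fresh2 and seat2 below 0.007 m or distance between fresh2 and seat3 below 0.007 m or distance between fresh2 and seat4 below 0.007 m) and (distance between fresh3 and seat0 below 0.007 m or distance between fresh3 and seat1 below 0.007 m or distance between fresh3 and seat2 below 0.007 m or distance between fresh3 and seat3 below 0.007 m or distance between fresh3 and seat4 below 0.007 m) and (distance between fresh4 and seat0 below 0.007 m or distance between fresh4 and seat1 below 0.007 m or distance between fresh4 and seat2 below 0.007 m or distance between fresh4 and seat3 below 0.007 m or distance between fresh4 and seat4 below 0.007 m) and (distance between control and seat0 below 0.007 m or distance between control and seat1 below 0.007 m or distance between control and seat2 below 0.007 m or distance between control and seat3 below 0.007 m or distance between control and seat4 below 0.007 m) and value of joint lever below 0.1 rad), for 0.2 s.
2. lever pressed down and caught (value of joint lever above 0.5 rad), for 0.3 s.
At the end, for the whole second after the job is handed in: Blue-capped vials upright (within 7 degrees) and at rest on the tray floor; orange-capped vials and the control fully home in sockets (underside centre within 7 mm of a seat, within 7 degrees of upright); lever caught down (above 0.50 rad) and at rest (x of done1 in the frame of tray between -0.072 and 0.072 m and y of done1 in the frame of tray between -0.087 and 0.087 m and z of each of done1, done2, done3, done4 in the frame of tray below 0.012 m and angle between each of done1, done2, done3, done4, fresh1, fresh2, fresh3, fresh4, control's own z axis and vertical below 0.12 rad and linear speed of each of done1, done2, done3, done4 below 0.03 m/s and x of done2 in the frame of tray between -0.072 and 0.072 m and y of done2 in the frame of tray between -0.087 and 0.087 m and x of done3 in the frame of tray between -0.072 and 0.072 m and y of done3 in the frame of tray between -0.087 and 0.087 m and x of done4 in the frame of tray between -0.072 and 0.072 m and y of done4 in the frame of tray between -0.087 and 0.087 m and (distance between fresh1 and seat0 below 0.007 m or distance between fresh1 and seat1 below 0.007 m or distance between fresh1 and seat2 below 0.007 m or distance between fresh1 and seat3 below 0.007 m or distance between fresh1 and seat4 below 0.007 m) and (distance between fresh2 and seat0 below 0.007 m or distance between fresh2 and seat1 below 0.007 m or distance between fresh2 and seat2 below 0.007 m or distance between fresh2 and seat3 below 0.007 m or distance between fresh2 and seat4 below 0.007 m) and (distance between fresh3 and seat0 below 0.007 m or distance between fresh3 and seat1 below 0.007 m or distance between fresh3 and seat2 below 0.007 m or distance between fresh3 and seat3 below 0.007 m or distance between fresh3 and seat4 below 0.007 m) and (distance between fresh4 and seat0 below 0.007 m or distance between fresh4 and seat1 below 0.007 m or distance between fresh4 and seat2 below 0.007 m or distance between fresh4 and seat3 below 0.007 m or distance between fresh4 and seat4 below 0.007 m) and (distance between control and seat0 below 0.007 m or distance between control and seat1 below 0.007 m or distance between control and seat2 below 0.007 m or distance between control and seat3 below 0.007 m or distance between control and seat4 below 0.007 m) and value of joint lever above 0.5 rad and velocity of joint lever below 0.1 rad/s); the robot touches nothing.
It fails at once if the control vial is taken out or shifted by more than 20 mm (distance of control from where it was at the start of the episode above 0.02 m).
It fails at once if the spray bottle is shoved more than 30 mm or tipped over (distance of spray from where it was at the start of the episode above 0.03 m or angle between spray's own z axis and vertical above 0.5 rad).
It fails at once if the bucket is shoved more than 30 mm or tipped over (distance of bucket from where it was at the start of the episode above 0.03 m or angle between bucket's own z axis and vertical above 0.5 rad).
It fails at once if the cell bar is shoved more than 30 mm or tipped over (distance of cellbar from where it was at the start of the episode above 0.03 m or angle between cellbar's own z axis and vertical above 0.5 rad).
Of done1, done2, done3, done4 only 2 to 3 are there at a start; the rules pass over those that are not, and their reading is None.
Of fresh1, fresh2, fresh3, fresh4 only 3 to 4 are there at a start; the rules pass over those that are not, and their reading is None.
At some moment in a run one of fresh1, fresh2, fresh3, fresh4 may be knocked a few centimetres aside while the robot is not near it.
It also fails if it takes over 210 s, if anything falls off the work surface, if the arm or the gripper's body presses on something with over 40 N, if the wrist force passes 120 N, or if a joint passes its speed limit or range.

ROBOT

A 7-joint arm with a two-finger parallel gripper is mounted at the origin on the work surface. World frame = base frame: x ahead of the robot, y to its left, z up, the work surface at z = 0. Lengths are in m, angles in rad, forces in N, time in s.
With the tool pointing down it reaches from about 0.4 to 0.85 m from the base axis. Payload 10.4 kg.
Tool frame: the origin (TCP) lies where the fingers leave the gripper's body, on its centre line; the fingertips stand 70 mm ahead of it and the grasp point (between the pads) lies r.grip_depth ahead of it (r.grip_depth is the distance from the TCP to the grasp point, in m); z points along the fingers, y is the direction in which the jaws open and shut (so a half turn about z gives the same grasp; the last joint's range is limited). The gripper opens to 87 mm and grips with 3 to 60 N. Pads are 19 mm wide; open, the fingers measure 117 mm over their backs; the gripper's body (75 mm by 190 mm) begins 51 mm behind the grasp point.
Start: joints at [-1.194, 0.332, -0.065, 1.46, 0.022, 1.35, -0.088], TCP at [0.243, 0.576, 0.292] pointing down, gripper open.
Joint ranges: [-2.6, 2.6], [-0.5, 2.12], [-1.47, 1.34], [0.16, 2.42], [-1.27, 4.41], [0.06, 2.06], [-2.6, 2.6]. Speed limits (rad/s): [2.22, 2.22, 2.79, 2.79, 3.14, 3.14, 3.14].

INTERFACE

Orientations are given as a unit quaternion [x, y, z, w].
In Python, from bench import monitor, viewer, workorder, nets, r gives the robot as it stands.
- The arm moves only by the tool drive_tool, never from a script. Its argument "plan" is a list of rows, each an object of numbers: "rx", "ry", "rz": the turn, a rotation vector about the tool's x, y, z in units of 360 degrees (1.0 is 360 degrees); "x", "y", "z": the shift along the tool's x, y, z in units of 1000 mm (1.0 is 1000 mm); "fingers": the opening, from 0 (shut) to 1 (fully open). In form: [{"rx": .., "ry": .., "rz": .., "x": .., "y": .., "z": .., "fingers": ..}, ...]. A call has 1 to 12 rows; each row is the pose to reach, as a shift and turn from the pose commanded when the call began, along the tool's axes at that moment, turning the shorter way round; what a row does not reach only later rows make up. A row lasts 1/8 s, in which the tool goes at most 62.5 mm and 10.7 degrees, less where a joint would pass 70% of its speed; a pose out of reach is approached as far as the arm can. A call with a number of a shift or a turn outside -1 to 1 is refused whole. A call with a gripper value outside its range is refused whole. The fingers move at their own pace and stop on an object; "squeeze" is the grip in N (left out, the last holds). Time passes only in rows, so rows that repeat a pose let the fingers close. It gives the time, the measured TCP pose, the force and the opening at its end, in the units of the state.
- monitor.read_state(): the state, without advancing time (a new reading comes with each control period).
- viewer.camera(name): name is "scene" or "top"; returns a dict with "color" (420x560x3 uint8, red, green, blue), "depth" (420x560 float32, m along the optical axis (not along the pixel's ray), 0 where there is no reading), "camera_matrix" (3x3 intrinsics, pixels), "xyz" and "rotation" of the camera in the world. Camera axes: x right, y down, z forward; pixel columns grow to the right and rows downward; lengths in m; the calibration is good to about 2 mm. A picture is of the moment at which its call begins.
- workorder.close_job(): hands the job in, once; it reports no verdict.
Trained networks look in the newest picture that a camera, given by its name, has taken for a name from the list of things; names that differ only in an ending like _2 or _b are one class to them, and where a whole thing is asked for, a point or a joint stands for the part that bears it (a point fixed in the world has none). Each returns a list of dicts, best first, with "confidence" (0 to 1); they miss things now and then, are a little off and sometimes report something else, mostly with a low value. They report only what shows in the picture. A call takes as long as a camera call. They do not tell look-alikes from the thing itself.
- nets.find_in(label, camera): "centre" ([x, y, z] in m, in world coordinates, good to about 4 mm: the middle of the surface that is visible of it).
- nets.regions_of(label, camera): "region" (420x560 bool, what is visible of it).
The state is a dict: "time": time; "joint_positions": joint angles; "joint_vel": joint speeds; "joint_torque": joint torques, N m; "ee_pos": TCP position; "eef_rot": TCP orientation; "ft_force": force on the tool from outside, world axes, zero at the start; "torque": the same for the moment, N m; "width": finger opening in m.
Only numpy, scipy, OpenCV 4.12 (cv2) and the standard library are available. Lean on these libraries where they do the work, as an engineer would, in place of code of your own. Each camera call takes 0.05 s, during which the arm holds its last target.

## Working session

There is one attempt and no reset: what is moved stays moved. The work goes in short steps, Python scripts to look and compute and a tool call to move; the robot and the scene stay as the last step left them, time stands still between calls to the robot, and variables do not carry over. Pictures are saved under pics/ and viewed, and the job is handed in when it is done.

Besides the shell and the picture viewer there is one more tool, called as name(argument=value, ...) on one line, values as JSON. drive_tool: Moves the arm, as the interface text tells. Its arguments: {"type":"object","properties":{"plan":{"type":"array","items":{"type":"object","properties":{"rx":{"type":"number","minimum":-1,"maximum":1},"ry":{"type":"number","minimum":-1,"maximum":1},"rz":{"type":"number","minimum":-1,"maximum":1},"x":{"type":"number","minimum":-1,"maximum":1},"y":{"type":"number","minimum":-1,"maximum":1},"z":{"type":"number","minimum":-1,"maximum":1},"fingers":{"type":"number"}}}},"squeeze":{"type":"number"}},"required":["plan"]}

```bash
ls; mkdir -p pics; cat > h.py <<'E'
import sys; sys.path.insert(0,'.')
import numpy as np, cv2
from bench import monitor, viewer, workorder, nets, r
from scipy.spatial.transform import Rotation as R
def snap(c,n):
    d=viewer.camera(c); cv2.imwrite(f'pics/{n}.png',d['color'][:,:,::-1]); return d
def cloud(d):
    K=d['camera_matrix'];h,w=d['depth'].shape
    u,v=np.meshgrid(np.arange(w),np.arange(h));z=d['depth']
    p=np.stack([(u-K[0,2])/K[0,0]*z,(v-K[1,2])/K[1,1]*z,z],-1)
    M=np.array(d['rotation']); 
    if M.shape!=(3,3): M=R.from_quat(M).as_matrix()
    return p@M.T+np.array(d['xyz'])
E
python3 - <<'E'
from h import *
s=monitor.read_state();print(s, r.grip_depth)
for c in('top','scene'):
    d=snap(c,c+'0');print(c,d['xyz'],d['rotation'],d['camera_matrix'])
E
```

```text
pics
{'time': 0.0, 'joint_positions': array([-1.19357075,  0.33288334, -0.06467566,  1.46094928,  0.02161865,
        1.3498916 , -0.0884649 ]), 'joint_vel': array([-0.00095095,  0.00046634,  0.00067694,  0.00067602, -0.00104551,
        0.00250115,  0.00011472]), 'joint_torque': array([-9.81331505e-04, -6.23242307e+01,  2.39373866e-02, -3.89900851e+01,
       -6.15647575e-02,  3.94124107e-02,  9.54623056e-05]), 'ee_pos': array([0.24319269, 0.57543165, 0.29144285]), 'eef_rot': array([ 1.98565505e-01,  9.80087356e-01, -7.11284203e-04, -9.69277682e-05]), 'ft_force': array([ 0.53081331,  0.23052447, -0.08638815]), 'torque': array([-0.01791586,  0.08761742,  0.02129468]), 'width': 0.0870475028506922} 0.051
top [0.375762   0.00809542 1.23822777] [-0.70265206  0.70716656 -0.05977371  0.05121166] [[455.08108403   0.         278.28712193]
 [  0.         455.08108403 217.62673805]
 [  0.           0.           1.        ]]
scene [ 1.00905019 -0.73725867  0.81228563] [ 0.87495603  0.22485944 -0.1146889  -0.41320289] [[474.13212295   0.         285.35504512]
 [  0.         474.13212295 205.38922694]
 [  0.           0.           1.        ]]
```

View pics/top0.png

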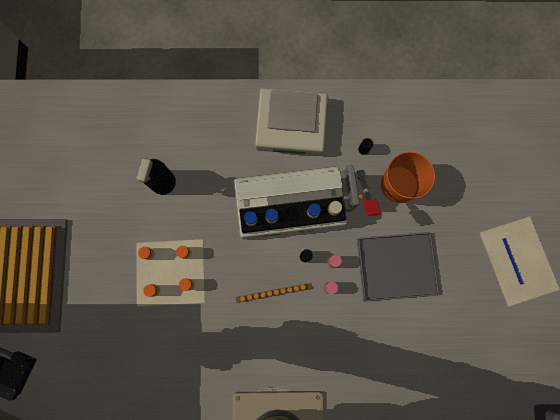

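View pics/scene0.png

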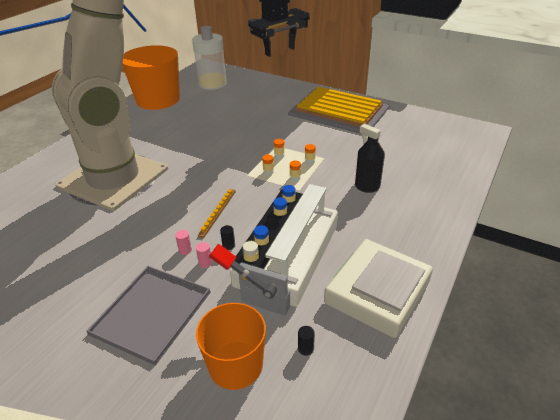

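```bash
python3 - <<'E'
from h import *
for c in('top','scene'):
    d=viewer.camera(c)
    for l in ['mixer','control','done1','fresh1','tray','mat','pad','lever_hinge','spray','bucket','cellbar']:
        print(c,l,[(np.round(x['centre'],3).tolist(),round(x['confidence'],2)) for x in nets.find_in(l,c)])
E
```

```text
top mixer [([0.609, -0.054, 0.083], 0.79), ([0.658, 0.298, 0.121], 0.47)]
top control [([0.578, -0.152, 0.117], 0.68), ([0.469, -0.078, 0.055], 0.44), ([0.761, -0.245, 0.053], 0.43)]
top done1 [([0.556, 0.008, 0.113], 0.67), ([0.548, 0.066, 0.113], 0.58), ([0.573, -0.096, 0.112], 0.56), ([0.467, 0.339, 0.056], 0.54)]
top fresh1 [([0.475, 0.243, 0.054], 0.74), ([0.392, 0.227, 0.056], 0.7), ([0.47, 0.339, 0.056], 0.64), ([0.378, 0.32, 0.057], 0.55)]
top tray [([0.435, -0.326, 0.007], 0.61)]
top mat [([0.425, 0.288, 0.001], 0.93), ([0.579, -0.15, 0.114], 0.41)]
top pad [([0.59, -0.224, 0.149], 0.64)]
top lever_hinge [([0.609, -0.057, 0.084], 0.86)]
top spray [([0.663, 0.301, 0.126], 0.64)]
top bucket [([0.671, -0.361, 0.041], 0.73)]
top cellbar [([0.371, 0.01, 0.008], 0.58)]
scene mixer [([0.642, -0.115, 0.084], 0.59)]
scene control [([0.458, -0.157, 0.041], 0.86), ([0.386, -0.148, 0.038], 0.86), ([0.475, -0.085, 0.041], 0.65), ([0.585, -0.159, 0.108], 0.62), ([0.768, -0.256, 0.048], 0.59)]
scene done1 [([0.56, 0.062, 0.105], 0.75), ([0.567, 0.004, 0.106], 0.74), ([0.577, -0.103, 0.107], 0.73), ([0.638, -0.118, 0.08], 0.37)]
scene fresh1 [([0.379, 0.315, 0.031], 0.76), ([0.481, 0.332, 0.036], 0.64), ([0.398, 0.227, 0.04], 0.58), ([0.557, 0.059, 0.106], 0.18)]
scene tray [([0.444, -0.334, -0.0], 0.88), ([0.599, -0.232, 0.135], 0.57)]
scene mat [([0.596, -0.23, 0.133], 0.71), ([0.378, 0.312, 0.033], 0.68)]
scene pad [([0.597, -0.23, 0.136], 0.61), ([0.382, 0.318, 0.031], 0.4)]
scene lever_hinge [([0.639, -0.119, 0.076], 0.57)]
scene spray [([0.679, 0.289, 0.099], 0.85)]
scene bucket [([0.659, -0.33, 0.059], 0.83), ([0.482, 0.234, 0.036], 0.68), ([0.644, -0.116, 0.085], 0.4)]
scene cellbar [([0.376, -0.004, 0.01], 0.88)]
```

Three blue vials sit in sockets 1, 3 and 4, with the white control in socket 0 and socket 2 empty. Four orange vials are on the mat. The pink and black ones are decoys. Next I'll get precise cap centres.

```bash
cat >> h.py <<'E'
def caps(d,kind):
    hsv=cv2.cvtColor(d['color'],cv2.COLOR_RGB2HSV);P=cloud(d)
    H,S,V=[hsv[...,i].astype(int) for i in range(3)]
    m={'blue':(H>105)&(H<130)&(S>130)&(V>40),'orange':(H<16)&(S>150)&(V>90),'white':(S<90)&(V>140)}[kind]
    n,l,st,ce=cv2.connectedComponentsWithStats(m.astype(np.uint8))
    out=[]
    for i in range(1,n):
        if st[i,4]<30 or st[i,4]>500: continue
        q=P[l==i]; q=q[q[:,2]>0.02]
        if len(q)<15: continue
        zt=np.percentile(q[:,2],90); t=q[np.abs(q[:,2]-zt)<.004]
        (c,rad)=cv2.minEnclosingCircle(t[:,:2].astype(np.float32))
        mn=(np.percentile(t,2,0)+np.percentile(t,98,0))/2
        out.append((np.round(t.mean(0),4).tolist(),np.round(c,4).tolist(),round(rad,4),len(t),np.round(ce[i]).tolist()))
    return out
def move(target,yaw=None,s=None):
    """target = grasp point world; prints row in tool axes. yaw = world angle of jaw (tool y)"""
    s=s or monitor.read_state(); Rt=R.from_quat(s['eef_rot'])
    t=np.array(target)+[0,0,r.grip_depth]
    d=Rt.inv().apply(t-s['ee_pos'])
    out='x %.4f y %.4f z %.4f'%tuple(d)
    if yaw is not None:
        c,n=np.cos(yaw),np.sin(yaw)
        T=R.from_matrix(np.array([[-n,c,0],[-0,0,0],[0,0,0]]) if 0 else np.column_stack([np.cross([c,n,0],[0,0,-1]),[c,n,0],[0,0,-1]]))
        out+='  r %.4f %.4f %.4f'%tuple((Rt.inv()*T).as_rotvec()/(2*np.pi))
    print(out)
def grasp():
    s=monitor.read_state(); p=s['ee_pos']+R.from_quat(s['eef_rot']).apply([0,0,r.grip_depth])
    M=R.from_quat(s['eef_rot']).as_matrix()
    print('t %.2f grasp'%s['time'],np.round(p,4),'yaw %.4f tilt %.4f'%(np.arctan2(M[1,1],M[0,1]),np.arccos(-M[2,2])),'w %.4f'%s['width'],'f',np.round(s['ft_force'],1))
E
python3 - <<'E'
from h import *
d=snap('top','top1')
for k in('blue','orange','white'):
    print(k); [print('  ',x) for x in caps(d,k)]
for l in ['tray','pad']:
    for x in nets.regions_of(l,'top')[:1]:
        q=cloud(d)[x['region']]; rect=cv2.minAreaRect(q[:,:2].astype(np.float32)); print(l,rect,np.percentile(q[:,2],[5,50,95]))
# mixer block edges
P=cloud(d);m=(np.abs(P[...,2]-.085)<.004)&(P[...,0]>.45)&(P[...,0]<.7)&(abs(P[...,1])<.25)&(d['color'].max(-1)<60)
q=P[m];print('block',m.sum(),cv2.minAreaRect(q[:,:2].astype(np.float32)))
m=(abs(P[...,2]-.120)<.008)&(P[...,0]>.5)&(P[...,0]<.75)&(abs(P[...,1])<.25);q=P[m];print('keeper',cv2.minAreaRect(q[:,:2].astype(np.float32)))
cv2.imwrite('pics/zoom1.png',cv2.resize(d['color'][150:310,120:450,::-1],None,fx=2.4,fy=2.4,interpolation=cv2.INTER_CUBIC))
E
```

```text
blue
   ([0.5749, -0.0967, 0.1149], [0.575, -0.0965], 0.0159, 89, [314.0, 209.0])
   ([0.5619, 0.0104, 0.1154], [0.562, 0.0104], 0.0157, 89, [271.0, 214.0])
   ([0.5559, 0.0642, 0.1155], [0.5551, 0.0641], 0.0156, 94, [250.0, 217.0])
orange
   ([0.5595, -0.2329, 0.1658], [0.5617, -0.2328], 0.017, 67, [371.0, 207.0])
   ([0.4742, 0.3429, 0.0557], [0.4739, 0.3428], 0.0151, 76, [144.0, 252.0])
   ([0.4755, 0.2446, 0.0557], [0.4761, 0.2443], 0.0156, 89, [182.0, 251.0])
   ([0.3914, 0.2341, 0.056], [0.3914, 0.2341], 0.0154, 84, [185.0, 284.0])
   ([0.3773, 0.325, 0.0567], [0.3776, 0.3236], 0.0155, 71, [149.0, 290.0])
white
   ([0.6614, 0.3165, 0.1838], [0.6616, 0.3179], 0.025, 100, [142.0, 169.0])
   ([0.6046, 0.0459, 0.0574], [0.6036, 0.0471], 0.0249, 90, [258.0, 202.0])
   ([0.5808, -0.1497, 0.1152], [0.5815, -0.1498], 0.0148, 78, [335.0, 207.0])
tray ((0.42954155802726746, -0.21116049587726593), (0.172926664352417, 0.4447557032108307), 3.858633518218994) [0.00137867 0.00571847 0.015066  ]
pad ((0.4997049570083618, -0.14373663067817688), (0.09589161723852158, 0.38008439540863037), 53.38500213623047) [0.10182259 0.14956252 0.16718149]
block 1471 ((0.5768272280693054, -0.070659339427948), (0.10668598860502243, 0.33088406920433044), 17.674901962280273)
keeper ((0.6112872362136841, -0.07089883089065552), (0.11373861134052277, 0.3241797089576721), 9.392417907714844)
```

View pics/zoom1.png

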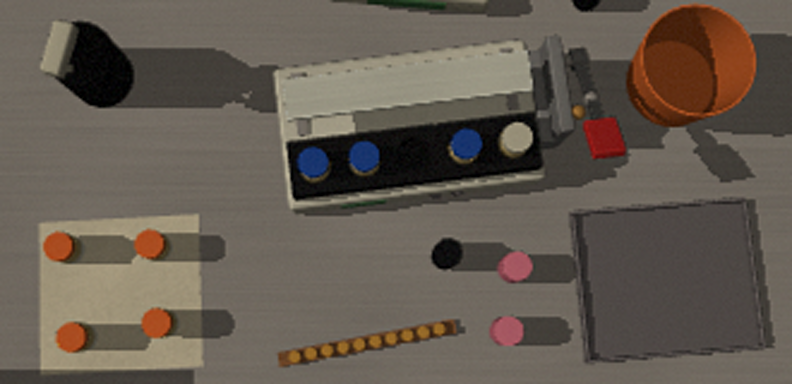

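```bash
python3 - <<'E'
from h import *
grasp(); move([.4755,.2446,.12],.119)
E
```

```text
t 1.45 grasp [0.2433 0.5758 0.2413] yaw 1.1710 tilt 0.0002 w 0.0871 f [-0.4  1.   0.7]
x -0.3428 y -0.2147 z 0.1213  r 0.0000 -0.0000 0.1674
```

drive_tool(plan=[{"x":-0.343,"y":-0.215,"z":0.121,"rz":0.1674,"fingers":0.65},{"x":-0.343,"y":-0.215,"z":0.121,"rz":0.1674,"fingers":0.65},{"x":-0.343,"y":-0.215,"z":0.121,"rz":0.1674,"fingers":0.65},{"x":-0.343,"y":-0.215,"z":0.121,"rz":0.1674,"fingers":0.65},{"x":-0.343,"y":-0.215,"z":0.121,"rz":0.1674,"fingers":0.65},{"x":-0.343,"y":-0.215,"z":0.121,"rz":0.1674,"fingers":0.65},{"x":-0.343,"y":-0.215,"z":0.121,"rz":0.1674,"fingers":0.65},{"x":-0.343,"y":-0.215,"z":0.121,"rz":0.1674,"fingers":0.65},{"x":-0.343,"y":-0.215,"z":0.121,"rz":0.1674,"fingers":0.65},{"x":-0.343,"y":-0.215,"z":0.121,"rz":0.1674,"fingers":0.65}], squeeze=20)

```text
validation failed for argument at $.pl...
```

```bash
python3 - <<'E'
from h import *
grasp(); move([.4755,.2446,.049],.119); d=snap('scene','s2')
M=R.from_quat(monitor.read_state()['eef_rot']).as_matrix();print(M)
E
```

```text
t 1.45 grasp [0.2433 0.5758 0.2413] yaw 1.1710 tilt 0.0002 w 0.0871 f [-0.4  1.   0.7]
x -0.3428 y -0.2147 z 0.1923  r 0.0000 -0.0000 0.1674
[[-9.21127539e-01  3.89260911e-01 -9.02473781e-06]
 [ 3.89260908e-01  9.21127534e-01  1.10334339e-04]
 [ 5.12617796e-05  9.81190201e-05 -9.99999994e-01]]
```

View pics/s2.png

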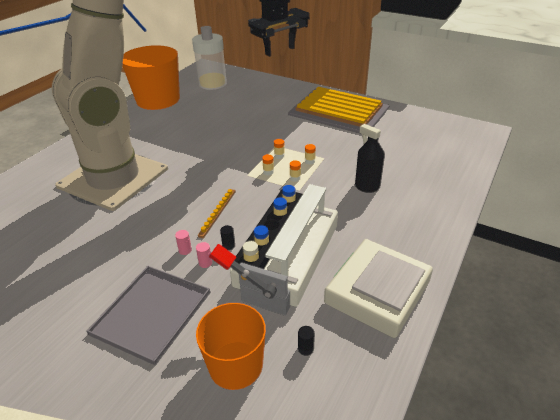

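The call was refused before anything moved. I'll retry with all keys filled in.

drive_tool(plan=[{"rx":0,"ry":0,"rz":0.03,"x":-0.06,"y":-0.03,"z":0.02,"fingers":0.65}], squeeze=20)

```text
time: 1.62
ee_pos: [0.2789, 0.5331, 0.2749]
eef_rot: [0.287, 0.958, 0.002, -0.001]
ft_force: [1.3, -0.2, -0.9]
width: 0.0824
```

```bash
python3 - <<'E'
from h import *
for i in range(4): viewer.camera('top')
grasp(); move([.4755,.2446,.12],.119)
E
```

```text
t 1.82 grasp [0.2833 0.5292 0.2233] yaw 0.9814 tilt 0.0005 w 0.0689 f [-1.   0.3  0.1]
x -0.3179 y -0.1297 z 0.1035  r -0.0000 0.0001 0.1373
```

drive_tool(plan=[{"rx":0,"ry":0,"rz":0.137,"x":-0.318,"y":-0.13,"z":0.103,"fingers":0.65},{"rx":0,"ry":0,"rz":0.137,"x":-0.318,"y":-0.13,"z":0.103,"fingers":0.65},{"rx":0,"ry":0,"rz":0.137,"x":-0.318,"y":-0.13,"z":0.103,"fingers":0.65},{"rx":0,"ry":0,"rz":0.137,"x":-0.318,"y":-0.13,"z":0.103,"fingers":0.65},{"rx":0,"ry":0,"rz":0.137,"x":-0.318,"y":-0.13,"z":0.103,"fingers":0.65},{"rx":0,"ry":0,"rz":0.137,"x":-0.318,"y":-0.13,"z":0.103,"fingers":0.65},{"rx":0,"ry":0,"rz":0.137,"x":-0.318,"y":-0.13,"z":0.103,"fingers":0.65},{"rx":0,"ry":0,"rz":0.137,"x":-0.318,"y":-0.13,"z":0.103,"fingers":0.65},{"rx":0,"ry":0,"rz":0.137,"x":-0.318,"y":-0.13,"z":0.103,"fingers":0.65}], squeeze=20)

```text
time: 2.95
ee_pos: [0.4743, 0.2477, 0.1718]
eef_rot: [0.661, 0.75, 0.001, -0.0]
ft_force: [-0.0, 0.0, -0.2]
width: 0.0562
```

```bash
python3 - <<'E'
from h import *
d=snap('scene','s3'); snap('top','t3')
grasp(); move([.4755,.2446,.049],.119)
E
```

```text
t 3.05 grasp [0.4744 0.2472 0.1207] yaw 0.1251 tilt 0.0007 w 0.0564 f [-0.3  0.5 -0.1]
x -0.0027 y 0.0008 z 0.0717  r 0.0001 -0.0001 0.0010
```

View pics/s3.png

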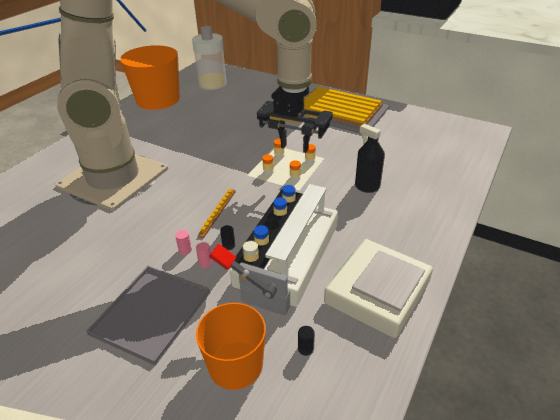

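drive_tool(plan=[{"rx":0,"ry":0,"rz":0,"x":-0.003,"y":0.001,"z":0.03,"fingers":0.65},{"rx":0,"ry":0,"rz":0,"x":-0.003,"y":0.001,"z":0.06,"fingers":0.65},{"rx":0,"ry":0,"rz":0,"x":-0.003,"y":0.001,"z":0.072,"fingers":0.65},{"rx":0,"ry":0,"rz":0,"x":-0.003,"y":0.001,"z":0.072,"fingers":0.65},{"rx":0,"ry":0,"rz":0,"x":-0.003,"y":0.001,"z":0.072,"fingers":0.65}])

```text
time: 3.68
ee_pos: [0.4768, 0.2435, 0.1005]
eef_rot: [0.662, 0.749, 0.001, 0.0]
ft_force: [0.8, 0.3, 0.8]
width: 0.0569
```

```bash
python3 - <<'E'
from h import *
grasp(); d=snap('top','t4'); grasp(); move([.4755,.2446,.049],.119)
for x in caps(d,'orange'): print(x)
E
```

```text
t 3.67 grasp [0.4768 0.2435 0.0495] yaw 0.1230 tilt 0.0017 w 0.0569 f [0.8 0.3 0.8]
t 3.73 grasp [0.4769 0.2435 0.0496] yaw 0.1228 tilt 0.0019 w 0.0566 f [ 0.9 -0.5  0.5]
x 0.0013 y -0.0012 z 0.0006  r 0.0003 -0.0002 0.0006
([0.5593, -0.2325, 0.1656], [0.5617, -0.2324], 0.0174, 74, [371.0, 207.0])
```

drive_tool(plan=[{"rx":0,"ry":0,"rz":0,"x":0.001,"y":-0.001,"z":0,"fingers":0.65},{"rx":0,"ry":0,"rz":0,"x":0.001,"y":-0.001,"z":0,"fingers":0},{"rx":0,"ry":0,"rz":0,"x":0.001,"y":-0.001,"z":0,"fingers":0},{"rx":0,"ry":0,"rz":0,"x":0.001,"y":-0.001,"z":0,"fingers":0},{"rx":0,"ry":0,"rz":0,"x":0.001,"y":-0.001,"z":0,"fingers":0},{"rx":0,"ry":0,"rz":0,"x":0.001,"y":-0.001,"z":-0.04,"fingers":0},{"rx":0,"ry":0,"rz":0,"x":0.001,"y":-0.001,"z":-0.09,"fingers":0},{"rx":0,"ry":0,"rz":0,"x":0.001,"y":-0.001,"z":-0.13,"fingers":0},{"rx":0,"ry":0,"rz":0,"x":0.001,"y":-0.001,"z":-0.13,"fingers":0}])

```text
time: 4.85
ee_pos: [0.4764, 0.2445, 0.2325]
eef_rot: [0.662, 0.749, 0.003, 0.001]
ft_force: [0.2, -0.7, -1.5]
width: 0.0317
```

```bash
python3 - <<'E'
from h import *
grasp(); move([.5685,-.043,.18],.119)
E
```

```text
t 4.85 grasp [0.4766 0.2447 0.1815] yaw 0.1226 tilt 0.0057 w 0.0317 f [ 0.2 -0.7 -1.5]
x -0.2966 y 0.0563 z 0.0009  r 0.0008 -0.0005 0.0006
```

drive_tool(plan=[{"rx":0.001,"ry":0,"rz":0,"x":-0.06,"y":0.011,"z":0,"fingers":0},{"rx":0.001,"ry":0,"rz":0,"x":-0.12,"y":0.023,"z":0,"fingers":0},{"rx":0.001,"ry":0,"rz":0,"x":-0.18,"y":0.034,"z":0,"fingers":0},{"rx":0.001,"ry":0,"rz":0,"x":-0.24,"y":0.046,"z":0,"fingers":0},{"rx":0.001,"ry":0,"rz":0,"x":-0.28,"y":0.054,"z":0,"fingers":0},{"rx":0.001,"ry":0,"rz":0,"x":-0.297,"y":0.056,"z":0,"fingers":0},{"rx":0.001,"ry":0,"rz":0,"x":-0.297,"y":0.056,"z":0,"fingers":0},{"rx":0.001,"ry":0,"rz":0,"x":-0.297,"y":0.056,"z":0.02,"fingers":0},{"rx":0.001,"ry":0,"rz":0,"x":-0.297,"y":0.056,"z":0.03,"fingers":0},{"rx":0.001,"ry":0,"rz":0,"x":-0.297,"y":0.056,"z":0.035,"fingers":0}])

```text
time: 6.1
ee_pos: [0.5667, -0.0428, 0.1937]
eef_rot: [0.662, 0.75, -0.003, -0.003]
ft_force: [-0.0, -0.1, -1.3]
width: 0.0315
```

```bash
python3 - <<'E'
from h import *
d=snap('scene','s5');snap('top','t5')
grasp(); move([.5685,-.043,.108],.119)
cv2.imwrite('pics/s5z.png',cv2.resize(d['color'][120:330,180:400,::-1],None,fx=2.8,fy=2.8,interpolation=cv2.INTER_CUBIC))
E
```

```text
t 6.20 grasp [ 0.5665 -0.0434  0.1431] yaw 0.1236 tilt 0.0069 w 0.0315 f [ 0.   0.9 -0.4]
x 0.0002 y 0.0019 z 0.0351  r -0.0011 -0.0000 0.0007
```

View pics/s5z.png

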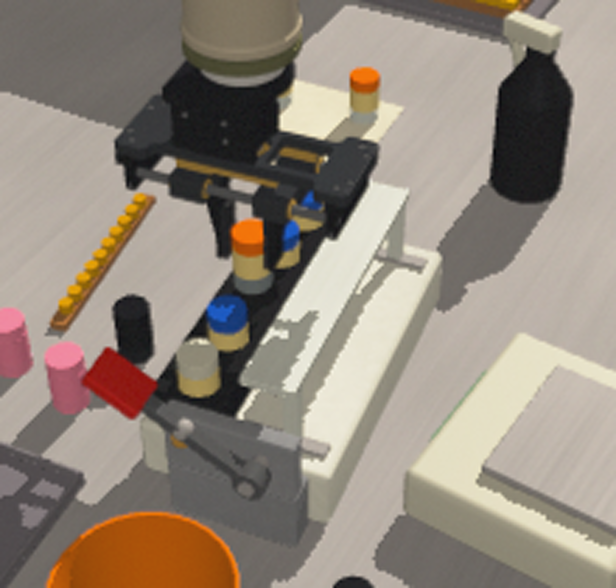

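drive_tool(plan=[{"rx":-0.001,"ry":0,"rz":0,"x":0,"y":0.002,"z":0,"fingers":0},{"rx":-0.001,"ry":0,"rz":0,"x":0,"y":0.002,"z":0.007,"fingers":0},{"rx":-0.001,"ry":0,"rz":0,"x":0,"y":0.002,"z":0.014,"fingers":0},{"rx":-0.001,"ry":0,"rz":0,"x":0,"y":0.002,"z":0.02,"fingers":0}])

```text
time: 6.7
ee_pos: [0.5687, -0.0439, 0.1737]
eef_rot: [0.662, 0.749, -0.0, -0.0]
ft_force: [0.4, 1.0, -0.1]
width: 0.0314
```

```bash
python3 - <<'E'
from h import *
grasp(); move([.5685,-.043,.108],.119)
E
```

```text
t 6.70 grasp [ 0.5687 -0.0439  0.1227] yaw 0.1227 tilt 0.0005 w 0.0314 f [ 0.4  1.  -0.1]
x 0.0009 y -0.0001 z 0.0147  r -0.0001 -0.0000 0.0006
```

drive_tool(plan=[{"rx":0,"ry":0,"rz":0,"x":0.001,"y":0,"z":0.006,"fingers":0},{"rx":0,"ry":0,"rz":0,"x":0.001,"y":0,"z":0.012,"fingers":0},{"rx":0,"ry":0,"rz":0,"x":0.001,"y":0,"z":0.014,"fingers":0},{"rx":0,"ry":0,"rz":0,"x":0.001,"y":0,"z":0.014,"fingers":0}])

```text
time: 7.2
ee_pos: [0.5688, -0.0429, 0.1603]
eef_rot: [0.662, 0.749, -0.0, -0.0]
ft_force: [-0.5, 0.1, -0.8]
width: 0.0315
```

```bash
python3 - <<'E'
from h import *
grasp()
E
```

```text
t 7.20 grasp [ 0.5688 -0.0429  0.1093] yaw 0.1227 tilt 0.0001 w 0.0315 f [-0.5  0.1 -0.8]
```

drive_tool(plan=[{"rx":0,"ry":0,"rz":0,"x":0,"y":0,"z":0,"fingers":0.5},{"rx":0,"ry":0,"rz":0,"x":0,"y":0,"z":0,"fingers":0.5},{"rx":0,"ry":0,"rz":0,"x":0,"y":0,"z":-0.03,"fingers":0.5},{"rx":0,"ry":0,"rz":0,"x":0,"y":0,"z":-0.06,"fingers":0.5},{"rx":0,"ry":0,"rz":0,"x":-0.03,"y":0,"z":-0.06,"fingers":0.5},{"rx":0,"ry":0,"rz":0,"x":-0.054,"y":0,"z":-0.06,"fingers":0.5},{"rx":0,"ry":0,"rz":0,"x":-0.054,"y":0,"z":-0.06,"fingers":0.5}])

```text
time: 8.07
ee_pos: [0.5753, -0.0987, 0.2207]
eef_rot: [0.664, 0.748, -0.0, 0.0]
ft_force: [-0.2, 0.9, 0.6]
width: 0.0434
```

```bash
python3 - <<'E'
from h import *
d=snap('scene','s6')
grasp(); move([.575,-.0966,.108],.119)
cv2.imwrite('pics/s6z.png',cv2.resize(d['color'][120:330,180:400,::-1],None,fx=2.8,fy=2.8,interpolation=cv2.INTER_CUBIC))
E
```

```text
t 8.12 grasp [ 0.5754 -0.097   0.1695] yaw 0.1212 tilt 0.0002 w 0.0436 f [-0.1  0.3 -1.7]
x 0.0005 y -0.0003 z 0.0615  r 0.0000 -0.0000 0.0004
```

View pics/s6z.png

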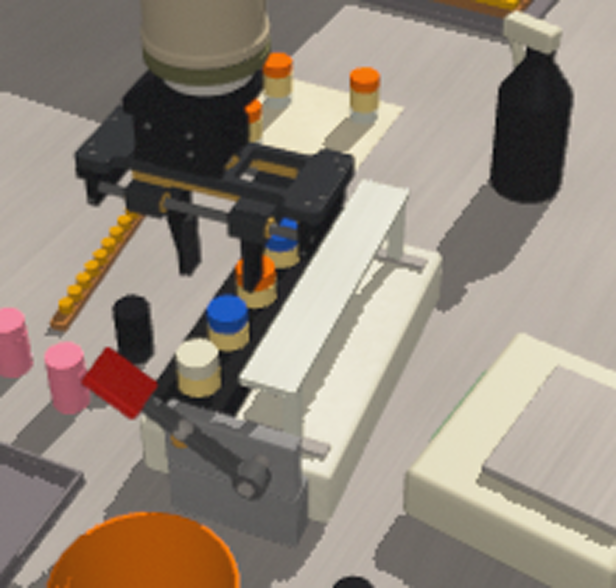

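drive_tool(plan=[{"rx":0,"ry":0,"rz":0,"x":0,"y":0,"z":0.03,"fingers":0.5},{"rx":0,"ry":0,"rz":0,"x":0,"y":0,"z":0.055,"fingers":0.5},{"rx":0,"ry":0,"rz":0,"x":0,"y":0,"z":0.061,"fingers":0.5},{"rx":0,"ry":0,"rz":0,"x":0,"y":0,"z":0.061,"fingers":0.5},{"rx":0,"ry":0,"rz":0,"x":0,"y":0,"z":0.061,"fingers":0},{"rx":0,"ry":0,"rz":0,"x":0,"y":0,"z":0.061,"fingers":0},{"rx":0,"ry":0,"rz":0,"x":0,"y":0,"z":0.061,"fingers":0},{"rx":0,"ry":0,"rz":0,"x":0,"y":0,"z":0.03,"fingers":0},{"rx":0,"ry":0,"rz":0,"x":0,"y":0,"z":0,"fingers":0},{"rx":0,"ry":0,"rz":0,"x":0,"y":0,"z":-0.03,"fingers":0},{"rx":0,"ry":0,"rz":0,"x":0,"y":0,"z":-0.03,"fingers":0}])

```text
time: 9.5
ee_pos: [0.5763, -0.0968, 0.2527]
eef_rot: [0.663, 0.749, 0.001, 0.001]
ft_force: [0.0, -0.4, -2.1]
width: 0.0316
```

```bash
python3 - <<'E'
from h import *
d=viewer.camera('top')
P=cloud(d);z=P[...,2]
g=(d['color'].max(-1)<130)
# tray rim estimate from height
m=(z>.008)&(z<.02)&(P[...,0]>.3)&(P[...,0]<.56)&(P[...,1]<-.2)&(P[...,1]>-.46)
n,l,st,c=cv2.connectedComponentsWithStats(m.astype(np.uint8)); i=1+np.argmax(st[1:,4]);q=P[l==i]
print(cv2.minAreaRect(q[:,:2].astype(np.float32)))
grasp(); move([.435,-.275,.20],.119);move([.435,-.275,.054],.119)
E
```

```text
((0.43730413913726807, -0.3332620859146118), (0.1699668914079666, 0.19208459556102753), 4.160290241241455)
t 9.55 grasp [ 0.5758 -0.0965  0.2   ] yaw 0.1228 tilt 0.0016 w 0.0313 f [ 0.7  0.9 -1.2]
x -0.1599 y -0.1615 z -0.0003  r 0.0003 -0.0000 0.0006
x -0.1599 y -0.1617 z 0.1457  r 0.0003 -0.0000 0.0006
```

drive_tool(plan=[{"rx":0,"ry":0,"rz":0,"x":-0.04,"y":-0.04,"z":0,"fingers":0},{"rx":0,"ry":0,"rz":0,"x":-0.08,"y":-0.08,"z":0,"fingers":0},{"rx":0,"ry":0,"rz":0,"x":-0.12,"y":-0.12,"z":0,"fingers":0},{"rx":0,"ry":0,"rz":0,"x":-0.16,"y":-0.161,"z":0,"fingers":0},{"rx":0,"ry":0,"rz":0,"x":-0.16,"y":-0.161,"z":0.05,"fingers":0},{"rx":0,"ry":0,"rz":0,"x":-0.16,"y":-0.161,"z":0.1,"fingers":0},{"rx":0,"ry":0,"rz":0,"x":-0.16,"y":-0.161,"z":0.13,"fingers":0},{"rx":0,"ry":0,"rz":0,"x":-0.16,"y":-0.161,"z":0.143,"fingers":0},{"rx":0,"ry":0,"rz":0,"x":-0.16,"y":-0.161,"z":0.145,"fingers":0},{"rx":0,"ry":0,"rz":0,"x":-0.16,"y":-0.161,"z":0.145,"fingers":0}])

```text
time: 10.8
ee_pos: [0.4355, -0.2751, 0.1057]
eef_rot: [0.662, 0.749, 0.0, 0.0]
ft_force: [0.7, -0.4, -0.7]
width: 0.0314
```

```bash
python3 - <<'E'
from h import *
d=snap('scene','s7')
grasp()
cv2.imwrite('pics/s7z.png',cv2.resize(d['color'][180:400,60:320,::-1],None,fx=2.6,fy=2.6,interpolation=cv2.INTER_CUBIC))
E
```

```text
t 10.85 grasp [ 0.4357 -0.2751  0.0549] yaw 0.1228 tilt 0.0011 w 0.0317 f [ 0.2 -0.8  0.1]
```

View pics/s7z.png

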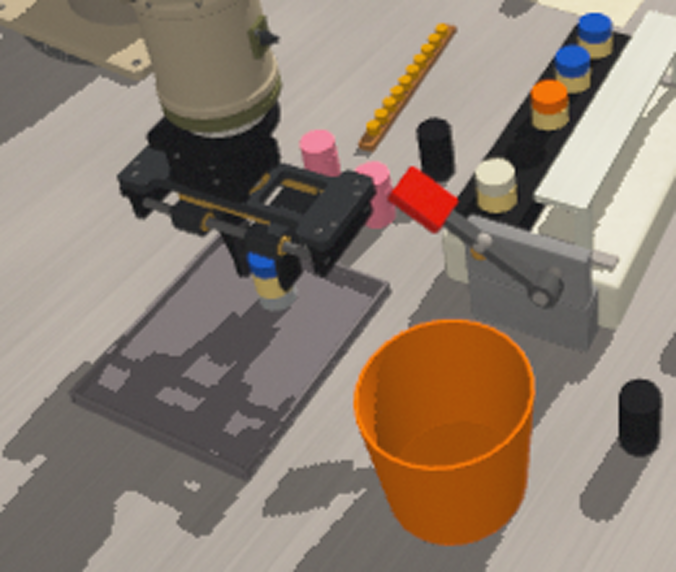

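drive_tool(plan=[{"rx":0,"ry":0,"rz":0,"x":0,"y":0,"z":0.001,"fingers":0},{"rx":0,"ry":0,"rz":0,"x":0,"y":0,"z":0.001,"fingers":0.5},{"rx":0,"ry":0,"rz":0,"x":0,"y":0,"z":0.001,"fingers":0.5},{"rx":0,"ry":0,"rz":0,"x":0,"y":0,"z":0.001,"fingers":0.5},{"rx":0,"ry":0,"rz":0,"x":0,"y":0,"z":-0.03,"fingers":0.5},{"rx":0,"ry":0,"rz":0,"x":0,"y":0,"z":-0.08,"fingers":0.5},{"rx":0,"ry":0,"rz":0,"x":0,"y":0,"z":-0.14,"fingers":0.5},{"rx":0,"ry":0,"rz":0,"x":0,"y":0,"z":-0.14,"fingers":0.5}])

```text
time: 11.85
ee_pos: [0.4368, -0.2762, 0.2497]
eef_rot: [0.663, 0.749, 0.002, 0.003]
ft_force: [0.2, 0.4, -0.5]
width: 0.0437
```

```bash
python3 - <<'E'
from h import *
d=snap('scene','s8'); d2=snap('top','t8')
for k in('blue','orange','white'): [print(k,x) for x in caps(d2,k)]
grasp();move([.562,.0104,.17],.119)
cv2.imwrite('pics/s8z.png',cv2.resize(d['color'][120:380,60:380,::-1],None,fx=2.2,fy=2.2,interpolation=cv2.INTER_CUBIC))
E
```

```text
blue ([0.5611, 0.0111, 0.1147], [0.5617, 0.0107], 0.0153, 101, [271.0, 214.0])
blue ([0.5563, 0.0644, 0.1148], [0.5557, 0.0645], 0.0157, 89, [250.0, 217.0])
blue ([0.4353, -0.2731, 0.0606], [0.4357, -0.274], 0.0154, 77, [382.0, 266.0])
orange ([0.5592, -0.2323, 0.1658], [0.557, -0.2336], 0.0166, 67, [371.0, 207.0])
orange ([0.5688, -0.0424, 0.1148], [0.5691, -0.0427], 0.016, 95, [292.0, 212.0])
orange ([0.4743, 0.3428, 0.0563], [0.4739, 0.3423], 0.0154, 63, [144.0, 252.0])
orange ([0.3923, 0.2337, 0.0559], [0.3919, 0.2344], 0.0154, 86, [185.0, 284.0])
orange ([0.3772, 0.3237, 0.0562], [0.378, 0.3245], 0.0158, 85, [149.0, 290.0])
white ([0.6618, 0.3168, 0.183], [0.6621, 0.3183], 0.025, 120, [142.0, 169.0])
white ([0.6051, 0.0457, 0.0567], [0.6045, 0.0473], 0.0251, 105, [258.0, 202.0])
white ([0.5806, -0.1495, 0.1156], [0.5811, -0.1493], 0.0154, 72, [335.0, 207.0])
t 11.95 grasp [ 0.4354 -0.2748  0.1946] yaw 0.1229 tilt 0.0012 w 0.0436 f [-0.5  0.9 -0.3]
x 0.2676 y 0.1607 z 0.0248  r 0.0002 -0.0000 0.0006
```

View pics/s8z.png

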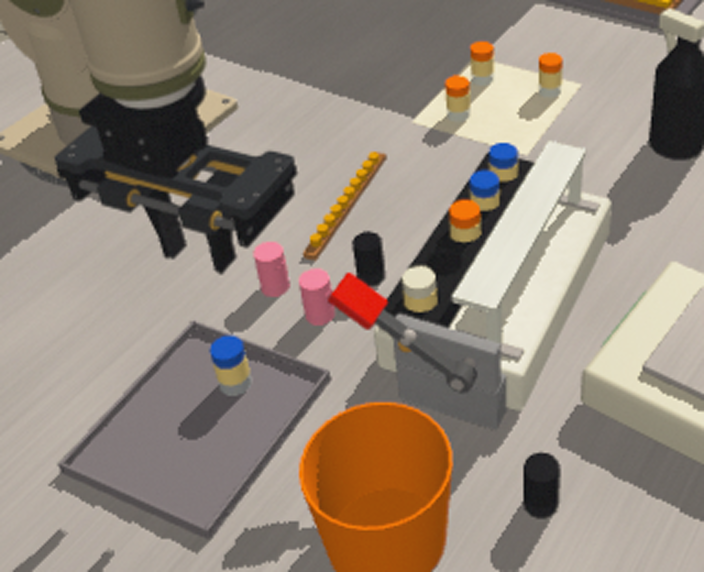

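drive_tool(plan=[{"rx":0,"ry":0,"rz":0,"x":0.053,"y":0.032,"z":0,"fingers":0.5},{"rx":0,"ry":0,"rz":0,"x":0.106,"y":0.064,"z":0,"fingers":0.5},{"rx":0,"ry":0,"rz":0,"x":0.16,"y":0.096,"z":0,"fingers":0.5},{"rx":0,"ry":0,"rz":0,"x":0.213,"y":0.128,"z":0,"fingers":0.5},{"rx":0,"ry":0,"rz":0,"x":0.25,"y":0.15,"z":0.01,"fingers":0.5},{"rx":0,"ry":0,"rz":0,"x":0.268,"y":0.161,"z":0.025,"fingers":0.5},{"rx":0,"ry":0,"rz":0,"x":0.268,"y":0.161,"z":0.025,"fingers":0.5},{"rx":0,"ry":0,"rz":0,"x":0.268,"y":0.161,"z":0.035,"fingers":0.5}])

```text
time: 12.95
ee_pos: [0.5621, 0.0085, 0.2103]
eef_rot: [0.663, 0.748, -0.0, 0.0]
ft_force: [0.2, -0.3, 1.0]
width: 0.0436
```

```bash
python3 - <<'E'
from h import *
viewer.camera('top');grasp();move([.5618,.0106,.108],.119)
E
```

```text
t 13.00 grasp [0.5613 0.0085 0.1578] yaw 0.1199 tilt 0.0014 w 0.0437 f [-1.  -0.7 -1.7]
x 0.0020 y 0.0007 z 0.0498  r -0.0002 0.0001 0.0001
```

drive_tool(plan=[{"rx":0,"ry":0,"rz":0,"x":0.001,"y":0,"z":0.02,"fingers":0.5},{"rx":0,"ry":0,"rz":0,"x":0.001,"y":0,"z":0.045,"fingers":0.5},{"rx":0,"ry":0,"rz":0,"x":0.001,"y":0,"z":0.05,"fingers":0.5},{"rx":0,"ry":0,"rz":0,"x":0.001,"y":0,"z":0.05,"fingers":0.5},{"rx":0,"ry":0,"rz":0,"x":0.001,"y":0,"z":0.05,"fingers":0},{"rx":0,"ry":0,"rz":0,"x":0.001,"y":0,"z":0.05,"fingers":0},{"rx":0,"ry":0,"rz":0,"x":0.001,"y":0,"z":0.05,"fingers":0}])

```text
time: 13.88
ee_pos: [0.5624, 0.0117, 0.1611]
eef_rot: [0.662, 0.749, 0.001, 0.0]
ft_force: [-0.9, 0.3, 5.0]
width: 0.0316
```

```bash
python3 - <<'E'
from h import *
grasp();move([.435,-.33,.2],.119)
E
```

```text
t 13.88 grasp [0.5625 0.0117 0.1101] yaw 0.1227 tilt 0.0012 w 0.0316 f [-0.9  0.3  5. ]
x -0.3235 y -0.1682 z -0.0902  r 0.0002 -0.0000 0.0006
```

drive_tool(plan=[{"rx":0,"ry":0,"rz":0,"x":0,"y":0,"z":-0.03,"fingers":0},{"rx":0,"ry":0,"rz":0,"x":0,"y":0,"z":-0.06,"fingers":0},{"rx":0,"ry":0,"rz":0,"x":0,"y":0,"z":-0.09,"fingers":0},{"rx":0,"ry":0,"rz":0,"x":-0.054,"y":-0.028,"z":-0.09,"fingers":0},{"rx":0,"ry":0,"rz":0,"x":-0.108,"y":-0.056,"z":-0.09,"fingers":0},{"rx":0,"ry":0,"rz":0,"x":-0.162,"y":-0.084,"z":-0.09,"fingers":0},{"rx":0,"ry":0,"rz":0,"x":-0.216,"y":-0.112,"z":-0.09,"fingers":0},{"rx":0,"ry":0,"rz":0,"x":-0.27,"y":-0.14,"z":-0.09,"fingers":0},{"rx":0,"ry":0,"rz":0,"x":-0.324,"y":-0.168,"z":-0.09,"fingers":0},{"rx":0,"ry":0,"rz":0,"x":-0.324,"y":-0.168,"z":-0.04,"fingers":0},{"rx":0,"ry":0,"rz":0,"x":-0.324,"y":-0.168,"z":0.01,"fingers":0},{"rx":0,"ry":0,"rz":0,"x":-0.324,"y":-0.168,"z":0.035,"fingers":0}])

```text
time: 15.38
ee_pos: [0.4339, -0.3297, 0.1228]
eef_rot: [0.663, 0.749, -0.0, -0.002]
ft_force: [1.0, -0.5, 0.2]
width: 0.0314
```

```bash
python3 - <<'E'
from h import *
d=snap('scene','s9')
grasp();move([.435,-.33,.055],.119)
cv2.imwrite('pics/s9z.png',cv2.resize(d['color'][120:380,60:380,::-1],None,fx=2.2,fy=2.2,interpolation=cv2.INTER_CUBIC))
E
```

```text
t 15.43 grasp [ 0.4329 -0.3289  0.0697] yaw 0.1230 tilt 0.0059 w 0.0319 f [-1.8  1.6 -4.1]
x -0.0013 y 0.0018 z 0.0147  r -0.0008 -0.0005 0.0006
```

View pics/s9z.png

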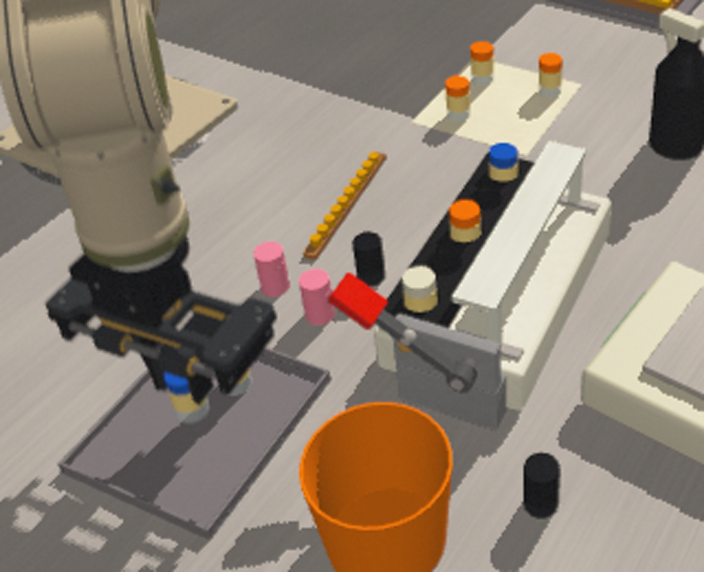

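drive_tool(plan=[{"rx":0,"ry":0,"rz":0,"x":0,"y":0,"z":0.01,"fingers":0},{"rx":0,"ry":0,"rz":0,"x":0,"y":0,"z":0.015,"fingers":0},{"rx":0,"ry":0,"rz":0,"x":0,"y":0,"z":0.015,"fingers":0}])

```text
time: 15.8
ee_pos: [0.4353, -0.3306, 0.1109]
eef_rot: [0.662, 0.749, 0.0, 0.0]
ft_force: [0.3, -0.5, 0.3]
width: 0.0313
```

```bash
python3 - <<'E'
from h import *
grasp()
E
```

```text
t 15.80 grasp [ 0.4353 -0.3306  0.0599] yaw 0.1228 tilt 0.0009 w 0.0313 f [ 0.3 -0.5  0.3]
```

drive_tool(plan=[{"rx":0,"ry":0,"rz":0,"x":0,"y":0,"z":0.004,"fingers":0},{"rx":0,"ry":0,"rz":0,"x":0,"y":0,"z":0.004,"fingers":0}])

```text
time: 16.05
ee_pos: [0.435, -0.3304, 0.1064]
eef_rot: [0.662, 0.749, 0.0, 0.0]
ft_force: [0.1, -0.1, -0.1]
width: 0.0315
```

```bash
python3 - <<'E'
from h import *
grasp()
E
```

```text
t 16.05 grasp [ 0.435  -0.3304  0.0554] yaw 0.1228 tilt 0.0003 w 0.0315 f [ 0.1 -0.1 -0.1]
```

Release, retract, then go to seat 4.

drive_tool(plan=[{"rx":0,"ry":0,"rz":0,"x":0,"y":0,"z":0.001,"fingers":0.5},{"rx":0,"ry":0,"rz":0,"x":0,"y":0,"z":0.001,"fingers":0.5},{"rx":0,"ry":0,"rz":0,"x":0,"y":0,"z":0.001,"fingers":0.5},{"rx":0,"ry":0,"rz":0,"x":0,"y":0,"z":-0.03,"fingers":0.5},{"rx":0,"ry":0,"rz":0,"x":0,"y":0,"z":-0.08,"fingers":0.5},{"rx":0,"ry":0,"rz":0,"x":0,"y":0,"z":-0.13,"fingers":0.5},{"rx":0,"ry":0,"rz":0,"x":0.05,"y":0.022,"z":-0.13,"fingers":0.5},{"rx":0,"ry":0,"rz":0,"x":0.1,"y":0.045,"z":-0.13,"fingers":0.5},{"rx":0,"ry":0,"rz":0,"x":0.15,"y":0.067,"z":-0.13,"fingers":0.5},{"rx":0,"ry":0,"rz":0,"x":0.2,"y":0.09,"z":-0.13,"fingers":0.5},{"rx":0,"ry":0,"rz":0,"x":0.25,"y":0.112,"z":-0.13,"fingers":0.5},{"rx":0,"ry":0,"rz":0,"x":0.25,"y":0.112,"z":-0.13,"fingers":0.5}])

```text
time: 17.55
ee_pos: [0.5164, -0.0639, 0.2362]
eef_rot: [0.66, 0.752, 0.0, -0.0]
ft_force: [-0.3, 0.2, 0.9]
width: 0.0432
```

```bash
python3 - <<'E'
from h import *
viewer.camera('scene');viewer.camera('scene');d=viewer.camera('top')
for k in('blue','orange'): [print(k,x) for x in caps(d,k)]
grasp();move([.5557,.0643,.17],.119)
E
```

```text
blue ([0.5562, 0.0645, 0.115], [0.5555, 0.0641], 0.0156, 91, [250.0, 217.0])
blue ([0.4346, -0.2737, 0.06], [0.4354, -0.2738], 0.0157, 90, [382.0, 266.0])
blue ([0.4353, -0.3302, 0.0599], [0.4345, -0.3304], 0.0156, 86, [403.0, 266.0])
orange ([0.5599, -0.2338, 0.1656], [0.5579, -0.2342], 0.0146, 63, [374.0, 209.0])
orange ([0.4738, 0.3423, 0.0568], [0.474, 0.3424], 0.0152, 77, [144.0, 252.0])
orange ([0.3922, 0.2342, 0.0555], [0.3919, 0.2342], 0.0154, 87, [185.0, 284.0])
orange ([0.3773, 0.3248, 0.0561], [0.3774, 0.3245], 0.0155, 80, [149.0, 290.0])
t 17.70 grasp [ 0.5153 -0.0697  0.1854] yaw 0.1217 tilt 0.0003 w 0.0434 f [ 0.  -0.7  0.2]
x 0.1280 y 0.0564 z 0.0153  r -0.0000 0.0001 0.0004
```

drive_tool(plan=[{"rx":0,"ry":0,"rz":0,"x":0.05,"y":0.022,"z":0,"fingers":0.5},{"rx":0,"ry":0,"rz":0,"x":0.1,"y":0.044,"z":0.005,"fingers":0.5},{"rx":0,"ry":0,"rz":0,"x":0.128,"y":0.056,"z":0.015,"fingers":0.5},{"rx":0,"ry":0,"rz":0,"x":0.128,"y":0.056,"z":0.015,"fingers":0.5},{"rx":0,"ry":0,"rz":0,"x":0.128,"y":0.056,"z":0.03,"fingers":0.5},{"rx":0,"ry":0,"rz":0,"x":0.128,"y":0.056,"z":0.04,"fingers":0.5}])

```text
time: 18.45
ee_pos: [0.5551, 0.0633, 0.1953]
eef_rot: [0.663, 0.748, -0.0, -0.0]
ft_force: [-0.2, -0.7, -0.1]
width: 0.0434
```

```bash
python3 - <<'E'
from h import *
for i in range(3):viewer.camera('scene')
grasp();move([.5557,.0643,.1085],.119)
E
```

```text
t 18.60 grasp [0.555  0.0643 0.1447] yaw 0.1213 tilt 0.0012 w 0.0435 f [ 0.3 -0.5 -0.2]
x -0.0001 y 0.0007 z 0.0362  r -0.0002 0.0000 0.0004
```

drive_tool(plan=[{"rx":0,"ry":0,"rz":0,"x":0,"y":0.001,"z":0.025,"fingers":0.5},{"rx":0,"ry":0,"rz":0,"x":0,"y":0.001,"z":0.036,"fingers":0.5},{"rx":0,"ry":0,"rz":0,"x":0,"y":0.001,"z":0.036,"fingers":0.5},{"rx":0,"ry":0,"rz":0,"x":0,"y":0.001,"z":0.036,"fingers":0},{"rx":0,"ry":0,"rz":0,"x":0,"y":0.001,"z":0.036,"fingers":0},{"rx":0,"ry":0,"rz":0,"x":0,"y":0.001,"z":0.036,"fingers":0}])

```text
time: 19.35
ee_pos: [0.5568, 0.0655, 0.1611]
eef_rot: [0.662, 0.749, 0.001, 0.0]
ft_force: [-0.7, -0.9, 4.3]
width: 0.0314
```

```bash
python3 - <<'E'
from h import *
grasp();move([.435,-.386,.2],.119)
E
```

```text
t 19.35 grasp [0.5568 0.0655 0.1101] yaw 0.1227 tilt 0.0012 w 0.0314 f [-0.7 -0.9  4.3]
x -0.4332 y -0.1760 z -0.0903  r 0.0002 -0.0001 0.0006
```

drive_tool(plan=[{"rx":0,"ry":0,"rz":0,"x":0,"y":0,"z":-0.03,"fingers":0},{"rx":0,"ry":0,"rz":0,"x":0,"y":0,"z":-0.06,"fingers":0},{"rx":0,"ry":0,"rz":0,"x":0,"y":0,"z":-0.09,"fingers":0},{"rx":0,"ry":0,"rz":0,"x":-0.055,"y":-0.022,"z":-0.09,"fingers":0},{"rx":0,"ry":0,"rz":0,"x":-0.11,"y":-0.045,"z":-0.09,"fingers":0},{"rx":0,"ry":0,"rz":0,"x":-0.165,"y":-0.067,"z":-0.09,"fingers":0},{"rx":0,"ry":0,"rz":0,"x":-0.22,"y":-0.09,"z":-0.09,"fingers":0},{"rx":0,"ry":0,"rz":0,"x":-0.275,"y":-0.112,"z":-0.09,"fingers":0},{"rx":0,"ry":0,"rz":0,"x":-0.33,"y":-0.134,"z":-0.09,"fingers":0},{"rx":0,"ry":0,"rz":0,"x":-0.38,"y":-0.155,"z":-0.09,"fingers":0},{"rx":0,"ry":0,"rz":0,"x":-0.433,"y":-0.176,"z":-0.09,"fingers":0},{"rx":0,"ry":0,"rz":0,"x":-0.433,"y":-0.176,"z":-0.07,"fingers":0}])

```text
time: 20.85
ee_pos: [0.4322, -0.3911, 0.2315]
eef_rot: [0.665, 0.747, -0.001, 0.002]
ft_force: [-0.5, 0.5, -0.8]
width: 0.0315
```

```bash
python3 - <<'E'
from h import *
for i in range(3):viewer.camera('scene')
grasp();move([.435,-.386,.055],.119)
E
```

```text
t 21.00 grasp [ 0.4344 -0.3853  0.1787] yaw 0.1226 tilt 0.0020 w 0.0319 f [ 0.1 -0.3 -1.4]
x -0.0008 y 0.0006 z 0.1237  r -0.0002 -0.0002 0.0006
```

drive_tool(plan=[{"rx":0,"ry":0,"rz":0,"x":0,"y":0,"z":0.05,"fingers":0},{"rx":0,"ry":0,"rz":0,"x":0,"y":0,"z":0.1,"fingers":0},{"rx":0,"ry":0,"rz":0,"x":0,"y":0,"z":0.115,"fingers":0},{"rx":0,"ry":0,"rz":0,"x":0,"y":0,"z":0.12,"fingers":0},{"rx":0,"ry":0,"rz":0,"x":0,"y":0,"z":0.12,"fingers":0}])

```text
time: 21.62
ee_pos: [0.4356, -0.3863, 0.1119]
eef_rot: [0.662, 0.749, 0.0, 0.001]
ft_force: [-0.2, 0.2, -0.6]
width: 0.0319
```

```bash
python3 - <<'E'
from h import *
grasp();move([.435,-.386,.055],.119)
E
```

```text
t 21.62 grasp [ 0.4357 -0.3864  0.0609] yaw 0.1231 tilt 0.0021 w 0.0319 f [-0.2  0.2 -0.6]
x 0.0004 y -0.0006 z 0.0059  r 0.0003 0.0002 0.0007
```

drive_tool(plan=[{"rx":0,"ry":0,"rz":0,"x":0,"y":0,"z":0.005,"fingers":0},{"rx":0,"ry":0,"rz":0,"x":0,"y":0,"z":0.006,"fingers":0},{"rx":0,"ry":0,"rz":0,"x":0,"y":0,"z":0.006,"fingers":0.5},{"rx":0,"ry":0,"rz":0,"x":0,"y":0,"z":0.006,"fingers":0.5},{"rx":0,"ry":0,"rz":0,"x":0,"y":0,"z":0.006,"fingers":0.5},{"rx":0,"ry":0,"rz":0,"x":0,"y":0,"z":-0.03,"fingers":0.5},{"rx":0,"ry":0,"rz":0,"x":0,"y":0,"z":-0.08,"fingers":0.5},{"rx":0,"ry":0,"rz":0,"x":0,"y":0,"z":-0.13,"fingers":0.5},{"rx":0,"ry":0,"rz":0,"x":0.055,"y":0.022,"z":-0.13,"fingers":0.5},{"rx":0,"ry":0,"rz":0,"x":0.11,"y":0.045,"z":-0.13,"fingers":0.5},{"rx":0,"ry":0,"rz":0,"x":0.165,"y":0.065,"z":-0.13,"fingers":0.5},{"rx":0,"ry":0,"rz":0,"x":0.22,"y":0.08,"z":-0.13,"fingers":0.6}])

```text
time: 23.12
ee_pos: [0.4875, -0.1557, 0.2405]
eef_rot: [0.662, 0.749, 0.0, 0.0]
ft_force: [0.4, 0.3, 0.5]
width: 0.0475
```

```bash
python3 - <<'E'
from h import *
viewer.camera('scene');viewer.camera('scene');d=viewer.camera('top')
for k in('blue','orange'): [print(k,x) for x in caps(d,k)]
grasp();move([.3919,.2342,.12],.119)
E
```

```text
blue ([0.4329, -0.3332, 0.0606], [0.4349, -0.3302], 0.0153, 55, [405.0, 266.0])
blue ([0.4349, -0.386, 0.0609], [0.4357, -0.3863], 0.0154, 74, [425.0, 266.0])
orange ([0.5686, -0.0426, 0.1151], [0.5688, -0.0418], 0.0154, 90, [292.0, 212.0])
orange ([0.4742, 0.3428, 0.0551], [0.474, 0.3428], 0.0156, 89, [144.0, 252.0])
orange ([0.3917, 0.2345, 0.0566], [0.392, 0.2345], 0.0154, 64, [185.0, 284.0])
orange ([0.3781, 0.3241, 0.0561], [0.3775, 0.3243], 0.0156, 80, [149.0, 290.0])
t 23.27 grasp [ 0.4879 -0.1543  0.1893] yaw 0.1286 tilt 0.0011 w 0.0514 f [-0.4 -0.2 -0.1]
x 0.3976 y -0.0454 z 0.0697  r 0.0000 -0.0002 0.0015
```

drive_tool(plan=[{"rx":0,"ry":0,"rz":0.001,"x":0.055,"y":-0.006,"z":0,"fingers":0.6},{"rx":0,"ry":0,"rz":0.001,"x":0.11,"y":-0.012,"z":0,"fingers":0.6},{"rx":0,"ry":0,"rz":0.001,"x":0.165,"y":-0.018,"z":0,"fingers":0.6},{"rx":0,"ry":0,"rz":0.001,"x":0.22,"y":-0.024,"z":0,"fingers":0.6},{"rx":0,"ry":0,"rz":0.001,"x":0.275,"y":-0.03,"z":0,"fingers":0.6},{"rx":0,"ry":0,"rz":0.001,"x":0.33,"y":-0.036,"z":0.02,"fingers":0.6},{"rx":0,"ry":0,"rz":0.001,"x":0.38,"y":-0.043,"z":0.05,"fingers":0.6},{"rx":0,"ry":0,"rz":0.001,"x":0.398,"y":-0.045,"z":0.07,"fingers":0.6},{"rx":0,"ry":0,"rz":0.001,"x":0.398,"y":-0.045,"z":0.07,"fingers":0.6},{"rx":0,"ry":0,"rz":0.001,"x":0.398,"y":-0.045,"z":0.07,"fingers":0.6}])

```text
time: 24.52
ee_pos: [0.3949, 0.2304, 0.1711]
eef_rot: [0.666, 0.746, 0.0, 0.0]
ft_force: [-0.0, -0.4, 0.9]
width: 0.0522
```

```bash
python3 - <<'E'
from h import *
viewer.camera('scene');d=viewer.camera('scene')
cv2.imwrite('pics/s10z.png',cv2.resize(d['color'][100:370,60:400,::-1],None,fx=2.1,fy=2.1,interpolation=cv2.INTER_CUBIC))
grasp();move([.3919,.2342,.049],.119)
E
```

```text
t 24.62 grasp [0.395  0.2307 0.1204] yaw 0.1140 tilt 0.0016 w 0.0524 f [-0.8 -0.1  0.1]
x 0.0038 y -0.0027 z 0.0714  r 0.0002 -0.0001 -0.0008
```

View pics/s10z.png

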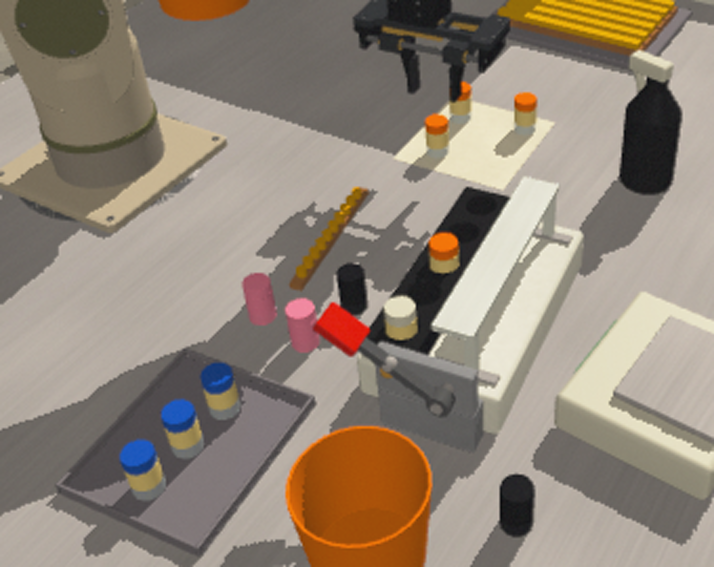

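Three blues stand upright on the tray. Now the second fresh vial.

drive_tool(plan=[{"rx":0,"ry":0,"rz":0,"x":0.002,"y":-0.002,"z":0.03,"fingers":0.6},{"rx":0,"ry":0,"rz":0,"x":0.002,"y":-0.002,"z":0.06,"fingers":0.6},{"rx":0,"ry":0,"rz":0,"x":0.002,"y":-0.002,"z":0.071,"fingers":0.6},{"rx":0,"ry":0,"rz":0,"x":0.002,"y":-0.002,"z":0.071,"fingers":0.6},{"rx":0,"ry":0,"rz":0,"x":0.002,"y":-0.002,"z":0.071,"fingers":0.6}])

```text
time: 25.25
ee_pos: [0.3923, 0.2338, 0.1006]
eef_rot: [0.665, 0.747, 0.001, 0.0]
ft_force: [-1.0, 0.2, 0.2]
width: 0.0521
```

```bash
python3 - <<'E'
from h import *
grasp();move([.3919,.2342,.049],.119)
E
```

```text
t 25.25 grasp [0.3924 0.2339 0.0496] yaw 0.1161 tilt 0.0019 w 0.0521 f [-1.   0.2  0.2]
x 0.0004 y -0.0004 z 0.0006  r 0.0002 -0.0002 -0.0005
```

drive_tool(plan=[{"rx":0,"ry":0,"rz":0,"x":0,"y":0,"z":0,"fingers":0},{"rx":0,"ry":0,"rz":0,"x":0,"y":0,"z":0,"fingers":0},{"rx":0,"ry":0,"rz":0,"x":0,"y":0,"z":0,"fingers":0},{"rx":0,"ry":0,"rz":0,"x":0,"y":0,"z":-0.05,"fingers":0},{"rx":0,"ry":0,"rz":0,"x":0,"y":0,"z":-0.1,"fingers":0},{"rx":0,"ry":0,"rz":0,"x":-0.02,"y":0.01,"z":-0.14,"fingers":0},{"rx":0,"ry":0,"rz":0,"x":-0.07,"y":0.03,"z":-0.14,"fingers":0},{"rx":0,"ry":0,"rz":0,"x":-0.12,"y":0.05,"z":-0.14,"fingers":0},{"rx":0,"ry":0,"rz":0,"x":-0.175,"y":0.072,"z":-0.14,"fingers":0},{"rx":0,"ry":0,"rz":0,"x":-0.23,"y":0.094,"z":-0.14,"fingers":0},{"rx":0,"ry":0,"rz":0,"x":-0.285,"y":0.117,"z":-0.14,"fingers":0},{"rx":0,"ry":0,"rz":0,"x":-0.335,"y":0.138,"z":-0.14,"fingers":0}])

```text
time: 26.75
ee_pos: [0.5683, -0.085, 0.2395]
eef_rot: [0.665, 0.747, 0.0, 0.0]
ft_force: [0.6, 1.2, 0.1]
width: 0.0315
```

```bash
python3 - <<'E'
from h import *
for i in range(3):viewer.camera('scene')
grasp();move([.5746,-.0961,.15],.119)
E
```

```text
t 26.90 grasp [ 0.5678 -0.0864  0.188 ] yaw 0.1116 tilt 0.0019 w 0.0315 f [ 0.2  0.1 -0.6]
x -0.0104 y 0.0057 z 0.0380  r -0.0001 0.0003 -0.0012
```

drive_tool(plan=[{"rx":0,"ry":0,"rz":-0.001,"x":-0.01,"y":0.006,"z":0,"fingers":0},{"rx":0,"ry":0,"rz":-0.001,"x":-0.01,"y":0.006,"z":0.02,"fingers":0},{"rx":0,"ry":0,"rz":-0.001,"x":-0.01,"y":0.006,"z":0.04,"fingers":0},{"rx":0,"ry":0,"rz":-0.001,"x":-0.01,"y":0.006,"z":0.046,"fingers":0},{"rx":0,"ry":0,"rz":-0.001,"x":-0.01,"y":0.006,"z":0.046,"fingers":0}])

```text
time: 27.52
ee_pos: [0.5748, -0.0919, 0.1935]
eef_rot: [0.662, 0.749, 0.0, -0.0]
ft_force: [-0.7, -0.7, -0.8]
width: 0.0312
```

```bash
python3 - <<'E'
from h import *
grasp();move([.5746,-.0961,.1095],.119)
E
```

```text
t 27.52 grasp [ 0.5748 -0.0918  0.1425] yaw 0.1238 tilt 0.0004 w 0.0312 f [-0.7 -0.7 -0.8]
x -0.0042 y -0.0007 z 0.0330  r -0.0000 -0.0001 0.0008
```

drive_tool(plan=[{"rx":0,"ry":0,"rz":0,"x":-0.004,"y":-0.001,"z":0,"fingers":0},{"rx":0,"ry":0,"rz":0,"x":-0.004,"y":-0.001,"z":0.004,"fingers":0},{"rx":0,"ry":0,"rz":0,"x":-0.004,"y":-0.001,"z":0.01,"fingers":0},{"rx":0,"ry":0,"rz":0,"x":-0.004,"y":-0.001,"z":0.018,"fingers":0}])

```text
time: 28.02
ee_pos: [0.5743, -0.0964, 0.1749]
eef_rot: [0.662, 0.749, 0.0, 0.0]
ft_force: [-1.1, -1.2, -0.9]
width: 0.0319
```

```bash
python3 - <<'E'
from h import *
grasp();move([.5746,-.0961,.1095],.119)
E
```

```text
t 28.02 grasp [ 0.5743 -0.0964  0.1239] yaw 0.1228 tilt 0.0002 w 0.0319 f [-1.1 -1.2 -0.9]
x 0.0003 y 0.0004 z 0.0144  r 0.0000 -0.0000 0.0006
```

drive_tool(plan=[{"rx":0,"ry":0,"rz":0,"x":0,"y":0,"z":0.007,"fingers":0},{"rx":0,"ry":0,"rz":0,"x":0,"y":0,"z":0.013,"fingers":0},{"rx":0,"ry":0,"rz":0,"x":0,"y":0,"z":0.014,"fingers":0},{"rx":0,"ry":0,"rz":0,"x":0,"y":0,"z":0.014,"fingers":0.5},{"rx":0,"ry":0,"rz":0,"x":0,"y":0,"z":0.014,"fingers":0.5},{"rx":0,"ry":0,"rz":0,"x":0,"y":0,"z":0.014,"fingers":0.5},{"rx":0,"ry":0,"rz":0,"x":0,"y":0,"z":-0.03,"fingers":0.5},{"rx":0,"ry":0,"rz":0,"x":0,"y":0,"z":-0.06,"fingers":0.5},{"rx":0,"ry":0,"rz":0,"x":0.05,"y":-0.02,"z":-0.06,"fingers":0.5},{"rx":0,"ry":0,"rz":0,"x":0.1,"y":-0.045,"z":-0.06,"fingers":0.5},{"rx":0,"ry":0,"rz":0,"x":0.15,"y":-0.07,"z":-0.06,"fingers":0.6}])

```text
time: 29.4
ee_pos: [0.4854, 0.0451, 0.2356]
eef_rot: [0.662, 0.749, 0.0, 0.0]
ft_force: [1.1, 0.8, -0.2]
width: 0.0478
```

```bash
python3 - <<'E'
from h import *
viewer.camera('scene');viewer.camera('scene');viewer.camera('scene');d=viewer.camera('top')
for k in('blue','orange'): [print(k,x) for x in caps(d,k)]
grasp();move([.3775,.3243,.12],.119)
E
```

```text
blue ([0.4349, -0.273, 0.0606], [0.4346, -0.274], 0.0157, 69, [382.0, 266.0])
blue ([0.4347, -0.3295, 0.0604], [0.4345, -0.3304], 0.0155, 71, [403.0, 266.0])
blue ([0.4353, -0.3861, 0.0605], [0.4355, -0.3865], 0.0157, 77, [425.0, 266.0])
orange ([0.5588, -0.2331, 0.1663], [0.5596, -0.2332], 0.0159, 58, [371.0, 207.0])
orange ([0.5736, -0.095, 0.1149], [0.5741, -0.0959], 0.0154, 92, [314.0, 209.0])
orange ([0.5694, -0.0423, 0.1149], [0.5692, -0.042], 0.0157, 90, [292.0, 212.0])
orange ([0.4728, 0.3428, 0.0566], [0.4737, 0.3422], 0.0152, 68, [144.0, 252.0])
orange ([0.3772, 0.324, 0.0563], [0.3773, 0.3243], 0.0155, 80, [149.0, 290.0])
t 29.60 grasp [0.4862 0.0445 0.1848] yaw 0.1248 tilt 0.0011 w 0.0517 f [ 0.3  0.  -0.2]
x 0.2911 y -0.0731 z 0.0649  r 0.0001 -0.0001 0.0009
```

Both are seated, with tops at 0.1149. On to fresh vial 3.

drive_tool(plan=[{"rx":0,"ry":0,"rz":0.001,"x":0.055,"y":-0.014,"z":0,"fingers":0.6},{"rx":0,"ry":0,"rz":0.001,"x":0.11,"y":-0.028,"z":0,"fingers":0.6},{"rx":0,"ry":0,"rz":0.001,"x":0.165,"y":-0.042,"z":0,"fingers":0.6},{"rx":0,"ry":0,"rz":0.001,"x":0.22,"y":-0.055,"z":0.01,"fingers":0.6},{"rx":0,"ry":0,"rz":0.001,"x":0.27,"y":-0.068,"z":0.04,"fingers":0.6},{"rx":0,"ry":0,"rz":0.001,"x":0.291,"y":-0.073,"z":0.065,"fingers":0.6},{"rx":0,"ry":0,"rz":0.001,"x":0.291,"y":-0.073,"z":0.065,"fingers":0.6},{"rx":0,"ry":0,"rz":0.001,"x":0.291,"y":-0.073,"z":0.065,"fingers":0.6},{"rx":0,"ry":0,"rz":0.001,"x":0.291,"y":-0.073,"z":0.065,"fingers":0.6}])

```text
time: 30.72
ee_pos: [0.3797, 0.3227, 0.1714]
eef_rot: [0.666, 0.746, 0.001, 0.0]
ft_force: [-0.2, 0.2, -0.6]
width: 0.0523
```

```bash
python3 - <<'E'
from h import *
viewer.camera('scene');d=viewer.camera('scene')
grasp();move([.3774,.3243,.049],.119)
for l in ['fresh1']: print([(np.round(x['centre'],3).tolist(),round(x['confidence'],2)) for x in nets.find_in(l,'scene')])
E
```

```text
t 30.82 grasp [0.3793 0.3231 0.1203] yaw 0.1147 tilt 0.0016 w 0.0521 f [1.  0.5 0.9]
x 0.0013 y -0.0018 z 0.0713  r 0.0002 -0.0002 -0.0007
[([0.577, -0.049, 0.108], 0.8), ([0.376, 0.316, 0.032], 0.76), ([0.576, -0.1, 0.11], 0.66), ([0.476, 0.334, 0.035], 0.65)]
```

drive_tool(plan=[{"rx":0,"ry":0,"rz":0,"x":0.001,"y":-0.001,"z":0.03,"fingers":0.6},{"rx":0,"ry":0,"rz":0,"x":0.001,"y":-0.001,"z":0.06,"fingers":0.6},{"rx":0,"ry":0,"rz":0,"x":0.001,"y":-0.001,"z":0.071,"fingers":0.6},{"rx":0,"ry":0,"rz":0,"x":0.001,"y":-0.001,"z":0.071,"fingers":0.6},{"rx":0,"ry":0,"rz":0,"x":0.001,"y":-0.001,"z":0.071,"fingers":0.6}])

```text
time: 31.5
ee_pos: [0.3778, 0.325, 0.1005]
eef_rot: [0.665, 0.747, 0.001, -0.0]
ft_force: [-0.0, 0.6, -0.2]
width: 0.0523
```

```bash
python3 - <<'E'
from h import *
grasp();move([.3774,.3243,.049],.119); print('to seat3');move([.5619,.0108,.18],.119)
E
```

```text
t 31.50 grasp [0.3778 0.3251 0.0495] yaw 0.1163 tilt 0.0018 w 0.0523 f [-0.   0.6 -0.2]
x -0.0007 y -0.0005 z 0.0005  r 0.0002 -0.0002 -0.0004
to seat3
x -0.3333 y 0.1466 z -0.1307  r 0.0002 -0.0002 -0.0004
```

drive_tool(plan=[{"rx":0,"ry":0,"rz":0,"x":-0.001,"y":0,"z":0,"fingers":0},{"rx":0,"ry":0,"rz":0,"x":-0.001,"y":0,"z":0,"fingers":0},{"rx":0,"ry":0,"rz":0,"x":-0.001,"y":0,"z":0,"fingers":0},{"rx":0,"ry":0,"rz":0,"x":-0.001,"y":0,"z":-0.05,"fingers":0},{"rx":0,"ry":0,"rz":0,"x":-0.001,"y":0,"z":-0.1,"fingers":0},{"rx":0,"ry":0,"rz":0,"x":-0.03,"y":0.01,"z":-0.14,"fingers":0},{"rx":0,"ry":0,"rz":0,"x":-0.08,"y":0.033,"z":-0.14,"fingers":0},{"rx":0,"ry":0,"rz":0,"x":-0.13,"y":0.055,"z":-0.14,"fingers":0},{"rx":0,"ry":0,"rz":0,"x":-0.18,"y":0.078,"z":-0.14,"fingers":0},{"rx":0,"ry":0,"rz":0,"x":-0.23,"y":0.1,"z":-0.14,"fingers":0},{"rx":0,"ry":0,"rz":0,"x":-0.28,"y":0.122,"z":-0.14,"fingers":0},{"rx":0,"ry":0,"rz":0,"x":-0.333,"y":0.146,"z":-0.14,"fingers":0}])

```text
time: 33.0
ee_pos: [0.5615, 0.0095, 0.2395]
eef_rot: [0.664, 0.747, 0.0, -0.0]
ft_force: [0.0, 0.6, -0.5]
width: 0.0316
```

drive_tool(plan=[{"rx":0,"ry":0,"rz":0,"x":0,"y":0,"z":0,"fingers":0},{"rx":0,"ry":0,"rz":0,"x":0,"y":0,"z":0.02,"fingers":0},{"rx":0,"ry":0,"rz":0,"x":0,"y":0,"z":0.035,"fingers":0},{"rx":0,"ry":0,"rz":0,"x":0,"y":0,"z":0.042,"fingers":0},{"rx":0,"ry":0,"rz":0,"x":0,"y":0,"z":0.042,"fingers":0}])

```text
time: 33.62
ee_pos: [0.5606, 0.0111, 0.1971]
eef_rot: [0.665, 0.747, -0.0, -0.0]
ft_force: [-0.1, 0.7, -0.3]
width: 0.0317
```

```bash
python3 - <<'E'
from h import *
grasp();move([.5619,.0108,.1095],.119)
E
```

```text
t 33.62 grasp [0.5606 0.0111 0.1461] yaw 0.1170 tilt 0.0007 w 0.0317 f [-0.1  0.7 -0.3]
x -0.0005 y 0.0012 z 0.0366  r -0.0001 -0.0000 -0.0003
```

drive_tool(plan=[{"rx":0,"ry":0,"rz":0,"x":0,"y":0.001,"z":0,"fingers":0},{"rx":0,"ry":0,"rz":0,"x":0,"y":0.001,"z":0.008,"fingers":0},{"rx":0,"ry":0,"rz":0,"x":0,"y":0.001,"z":0.015,"fingers":0},{"rx":0,"ry":0,"rz":0,"x":0,"y":0.001,"z":0.022,"fingers":0}])

```text
time: 34.12
ee_pos: [0.5619, 0.0107, 0.1748]
eef_rot: [0.665, 0.747, -0.0, 0.0]
ft_force: [1.0, 0.2, -0.3]
width: 0.0311
```

```bash
python3 - <<'E'
from h import *
grasp();move([.5619,.0108,.1095],.119)
E
```

```text
t 34.12 grasp [0.5619 0.0107 0.1238] yaw 0.1163 tilt 0.0002 w 0.0311 f [ 1.   0.2 -0.3]
x 0.0001 y 0.0000 z 0.0143  r 0.0000 0.0000 -0.0004
```

drive_tool(plan=[{"rx":0,"ry":0,"rz":0,"x":0,"y":0,"z":0.007,"fingers":0},{"rx":0,"ry":0,"rz":0,"x":0,"y":0,"z":0.013,"fingers":0},{"rx":0,"ry":0,"rz":0,"x":0,"y":0,"z":0.014,"fingers":0},{"rx":0,"ry":0,"rz":0,"x":0,"y":0,"z":0.014,"fingers":0.5},{"rx":0,"ry":0,"rz":0,"x":0,"y":0,"z":0.014,"fingers":0.5},{"rx":0,"ry":0,"rz":0,"x":0,"y":0,"z":0.014,"fingers":0.5},{"rx":0,"ry":0,"rz":0,"x":0,"y":0,"z":-0.03,"fingers":0.5},{"rx":0,"ry":0,"rz":0,"x":0,"y":0,"z":-0.06,"fingers":0.5},{"rx":0,"ry":0,"rz":0,"x":0.05,"y":-0.005,"z":-0.06,"fingers":0.5},{"rx":0,"ry":0,"rz":0,"x":0.1,"y":-0.015,"z":-0.06,"fingers":0.5},{"rx":0,"ry":0,"rz":0,"x":0.15,"y":-0.025,"z":-0.06,"fingers":0.6}])

```text
time: 35.5
ee_pos: [0.519, 0.1585, 0.2357]
eef_rot: [0.665, 0.747, 0.0, 0.0]
ft_force: [0.7, 0.2, 0.0]
width: 0.0478
```

```bash
python3 - <<'E'
from h import *
viewer.camera('scene');viewer.camera('scene');viewer.camera('scene');d=viewer.camera('top')
for k in('orange',): [print(k,x) for x in caps(d,k)]
grasp();move([.474,.3426,.12],.119)
E
```

```text
orange ([0.5684, -0.2284, 0.161], [0.5653, -0.232], 0.0161, 44, [370.0, 205.0])
orange ([0.5731, -0.095, 0.1152], [0.5741, -0.0958], 0.0157, 92, [313.0, 210.0])
orange ([0.5682, -0.0424, 0.1149], [0.5684, -0.0426], 0.0156, 87, [293.0, 212.0])
orange ([0.5608, 0.0123, 0.1154], [0.5616, 0.0121], 0.0153, 85, [271.0, 215.0])
orange ([0.4731, 0.3428, 0.0562], [0.4746, 0.3424], 0.0155, 77, [144.0, 252.0])
t 35.70 grasp [0.5193 0.1578 0.1844] yaw 0.1187 tilt 0.0002 w 0.0514 f [ 0.1 -0.5  0.2]
x 0.1888 y -0.0231 z 0.0645  r 0.0000 -0.0000 -0.0000
```

drive_tool(plan=[{"rx":0,"ry":0,"rz":0,"x":0.055,"y":-0.007,"z":0,"fingers":0.6},{"rx":0,"ry":0,"rz":0,"x":0.11,"y":-0.014,"z":0.01,"fingers":0.6},{"rx":0,"ry":0,"rz":0,"x":0.165,"y":-0.021,"z":0.03,"fingers":0.6},{"rx":0,"ry":0,"rz":0,"x":0.189,"y":-0.023,"z":0.064,"fingers":0.6},{"rx":0,"ry":0,"rz":0,"x":0.189,"y":-0.023,"z":0.064,"fingers":0.6},{"rx":0,"ry":0,"rz":0,"x":0.189,"y":-0.023,"z":0.064,"fingers":0.6},{"rx":0,"ry":0,"rz":0,"x":0.189,"y":-0.023,"z":0.064,"fingers":0.6}])

```text
time: 36.58
ee_pos: [0.4764, 0.3406, 0.1729]
eef_rot: [0.666, 0.746, 0.001, 0.0]
ft_force: [0.3, 0.9, -0.0]
width: 0.0522
```

```bash
python3 - <<'E'
from h import *
viewer.camera('scene');d=snap('scene','s11')
print([(np.round(x['centre'],3).tolist(),round(x['confidence'],2)) for x in nets.find_in('fresh1','scene')])
grasp();move([.474,.3426,.049],.119)
E
```

```text
[([0.577, -0.101, 0.108], 0.76), ([0.576, -0.048, 0.107], 0.75), ([0.64, -0.056, 0.129], 0.7), ([0.564, 0.007, 0.107], 0.57), ([0.479, 0.335, 0.035], 0.53)]
t 36.73 grasp [0.4756 0.3414 0.1213] yaw 0.1151 tilt 0.0015 w 0.0523 f [-0.1 -0.4  0.4]
x 0.0013 y -0.0015 z 0.0723  r 0.0002 -0.0001 -0.0006
```

View pics/s11.png

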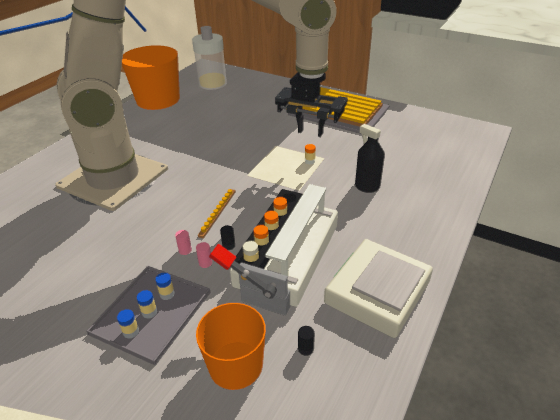

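drive_tool(plan=[{"rx":0,"ry":0,"rz":0,"x":0.001,"y":-0.001,"z":0.03,"fingers":0.6},{"rx":0,"ry":0,"rz":0,"x":0.001,"y":-0.001,"z":0.06,"fingers":0.6},{"rx":0,"ry":0,"rz":0,"x":0.001,"y":-0.001,"z":0.072,"fingers":0.6},{"rx":0,"ry":0,"rz":0,"x":0.001,"y":-0.001,"z":0.072,"fingers":0.6},{"rx":0,"ry":0,"rz":0,"x":0.001,"y":-0.001,"z":0.072,"fingers":0.6}])

```text
time: 37.35
ee_pos: [0.4744, 0.3432, 0.1006]
eef_rot: [0.665, 0.747, 0.001, 0.0]
ft_force: [0.2, 0.5, 0.5]
width: 0.0525
```

```bash
python3 - <<'E'
from h import *
grasp();move([.474,.3426,.049],.119); print('to seat4');move([.5556,.0643,.18],.119)
E
```

```text
t 37.35 grasp [0.4744 0.3433 0.0496] yaw 0.1162 tilt 0.0018 w 0.0525 f [0.2 0.5 0.5]
x -0.0006 y -0.0005 z 0.0006  r 0.0002 -0.0002 -0.0004
to seat4
x -0.2863 y 0.0485 z -0.1306  r 0.0002 -0.0002 -0.0004
```

drive_tool(plan=[{"rx":0,"ry":0,"rz":0,"x":-0.001,"y":0,"z":0,"fingers":0},{"rx":0,"ry":0,"rz":0,"x":-0.001,"y":0,"z":0,"fingers":0},{"rx":0,"ry":0,"rz":0,"x":-0.001,"y":0,"z":0,"fingers":0},{"rx":0,"ry":0,"rz":0,"x":-0.001,"y":0,"z":-0.05,"fingers":0},{"rx":0,"ry":0,"rz":0,"x":-0.001,"y":0,"z":-0.1,"fingers":0},{"rx":0,"ry":0,"rz":0,"x":-0.03,"y":0.005,"z":-0.14,"fingers":0},{"rx":0,"ry":0,"rz":0,"x":-0.08,"y":0.013,"z":-0.14,"fingers":0},{"rx":0,"ry":0,"rz":0,"x":-0.13,"y":0.022,"z":-0.14,"fingers":0},{"rx":0,"ry":0,"rz":0,"x":-0.18,"y":0.03,"z":-0.14,"fingers":0},{"rx":0,"ry":0,"rz":0,"x":-0.23,"y":0.039,"z":-0.14,"fingers":0},{"rx":0,"ry":0,"rz":0,"x":-0.286,"y":0.048,"z":-0.14,"fingers":0},{"rx":0,"ry":0,"rz":0,"x":-0.286,"y":0.048,"z":-0.14,"fingers":0}])

```text
time: 38.85
ee_pos: [0.5553, 0.0589, 0.2396]
eef_rot: [0.668, 0.744, -0.0, 0.001]
ft_force: [-1.2, 0.9, -1.0]
width: 0.0313
```

drive_tool(plan=[{"rx":0,"ry":0,"rz":0,"x":0,"y":0,"z":0.02,"fingers":0},{"rx":0,"ry":0,"rz":0,"x":0,"y":0,"z":0.035,"fingers":0},{"rx":0,"ry":0,"rz":0,"x":0,"y":0,"z":0.042,"fingers":0},{"rx":0,"ry":0,"rz":0,"x":0,"y":0,"z":0.042,"fingers":0}])

```text
time: 39.35
ee_pos: [0.5544, 0.0647, 0.197]
eef_rot: [0.665, 0.747, -0.0, -0.0]
ft_force: [0.1, -0.2, -0.5]
width: 0.0312
```

```bash
python3 - <<'E'
from h import *
grasp();move([.5556,.0643,.1095],.119)
E
```

```text
t 39.35 grasp [0.5544 0.0647 0.146 ] yaw 0.1169 tilt 0.0008 w 0.0312 f [ 0.1 -0.2 -0.5]
x -0.0005 y 0.0012 z 0.0365  r -0.0001 0.0000 -0.0003
```

drive_tool(plan=[{"rx":0,"ry":0,"rz":0,"x":0,"y":0.001,"z":0,"fingers":0},{"rx":0,"ry":0,"rz":0,"x":0,"y":0.001,"z":0.008,"fingers":0},{"rx":0,"ry":0,"rz":0,"x":0,"y":0.001,"z":0.015,"fingers":0},{"rx":0,"ry":0,"rz":0,"x":0,"y":0.001,"z":0.022,"fingers":0}])

```text
time: 39.85
ee_pos: [0.5555, 0.0645, 0.1747]
eef_rot: [0.665, 0.747, -0.0, -0.0]
ft_force: [0.3, -0.1, -0.6]
width: 0.0314
```

```bash
python3 - <<'E'
from h import *
grasp();move([.5556,.0643,.1095],.119)
E
```

```text
t 39.85 grasp [0.5555 0.0645 0.1237] yaw 0.1164 tilt 0.0003 w 0.0314 f [ 0.3 -0.1 -0.6]
x -0.0002 y 0.0001 z 0.0142  r -0.0000 -0.0000 -0.0004
```

drive_tool(plan=[{"rx":0,"ry":0,"rz":0,"x":0,"y":0,"z":0.007,"fingers":0},{"rx":0,"ry":0,"rz":0,"x":0,"y":0,"z":0.013,"fingers":0},{"rx":0,"ry":0,"rz":0,"x":0,"y":0,"z":0.014,"fingers":0},{"rx":0,"ry":0,"rz":0,"x":0,"y":0,"z":0.014,"fingers":0.5},{"rx":0,"ry":0,"rz":0,"x":0,"y":0,"z":0.014,"fingers":0.5},{"rx":0,"ry":0,"rz":0,"x":0,"y":0,"z":0.014,"fingers":0.5},{"rx":0,"ry":0,"rz":0,"x":0,"y":0,"z":-0.03,"fingers":0.5},{"rx":0,"ry":0,"rz":0,"x":0,"y":0,"z":-0.08,"fingers":0.5},{"rx":0,"ry":0,"rz":0,"x":0,"y":-0.05,"z":-0.12,"fingers":0},{"rx":0,"ry":0,"rz":0,"x":0,"y":-0.1,"z":-0.12,"fingers":0},{"rx":0,"ry":0,"rz":0,"x":0,"y":-0.13,"z":-0.12,"fingers":0},{"rx":0,"ry":0,"rz":0,"x":0,"y":-0.13,"z":-0.12,"fingers":0}])

```text
time: 41.35
ee_pos: [0.4253, 0.0492, 0.2959]
eef_rot: [0.665, 0.747, 0.001, -0.0]
ft_force: [0.3, -0.5, 0.6]
width: 0.0113
```

```bash
python3 - <<'E'
from h import *
viewer.camera('scene');viewer.camera('scene');d2=snap('scene','s12');d=snap('top','t12')
for k in('blue','orange','white'): [print(k,x) for x in caps(d,k)]
P=cloud(d);c=d['color'].astype(int)
m=(c[...,0]>110)&(c[...,1]<50)&(c[...,2]<50)&(P[...,2]>.12)&(P[...,1]<-.18)
q=P[m];print(len(q),q.mean(0),q.min(0),q.max(0))
i=np.argsort(q[:,0]);A=np.c_[q[:,:2],np.ones(len(q))];print('plane',np.linalg.lstsq(A,q[:,2],rcond=None)[0])
grasp()
cv2.imwrite('pics/s12z.png',cv2.resize(np.hstack([d2['color'][130:330,170:370,::-1],d['color'][140:340,230:430,::-1]]),None,fx=2,fy=2,interpolation=cv2.INTER_CUBIC))
E
```

```text
blue ([0.4354, -0.2734, 0.0613], [0.4356, -0.2741], 0.0157, 70, [382.0, 266.0])
blue ([0.4351, -0.3291, 0.0611], [0.4345, -0.3294], 0.0152, 75, [403.0, 266.0])
blue ([0.4362, -0.3859, 0.06], [0.4356, -0.3864], 0.0157, 88, [425.0, 265.0])
orange ([0.5601, -0.2321, 0.1652], [0.5593, -0.2328], 0.0167, 75, [371.0, 207.0])
orange ([0.5734, -0.095, 0.1148], [0.5739, -0.0956], 0.0156, 103, [313.0, 210.0])
orange ([0.5691, -0.0414, 0.1152], [0.5687, -0.0424], 0.0156, 91, [292.0, 212.0])
orange ([0.563, 0.0092, 0.1155], [0.5613, 0.0121], 0.0157, 57, [272.0, 214.0])
orange ([0.5639, 0.0662, 0.1152], [0.5634, 0.067], 0.0129, 32, [249.0, 214.0])
white ([0.6614, 0.3171, 0.1839], [0.6612, 0.3162], 0.0252, 91, [142.0, 169.0])
white ([0.6048, 0.0454, 0.0575], [0.6041, 0.0472], 0.025, 85, [258.0, 202.0])
white ([0.5809, -0.15, 0.1152], [0.5809, -0.1491], 0.0155, 80, [335.0, 207.0])
197 [ 0.57373876 -0.2302738   0.15742549] [ 0.55194416 -0.24737003  0.14069581] [ 0.59386344 -0.2139799   0.17153255]
plane [-0.59682607 -0.12062183  0.47207169]
t 41.55 grasp [0.4272 0.0495 0.2444] yaw 0.1162 tilt 0.0003 w 0.0015 f [ 0.2  0.1 -0.6]
```

View pics/s12z.png

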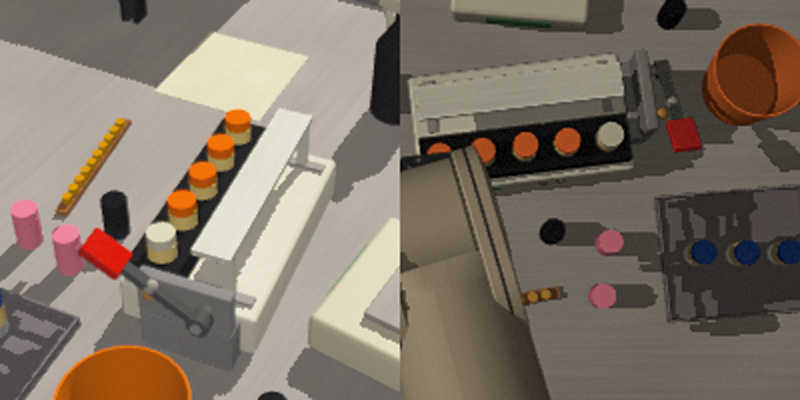

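All four oranges and the control are flush, and the blues are on the tray. Next is the lever, which I'll press with closed fingertips.

```bash
python3 - <<'E'
from h import *
move([.56,-.2315,.215],.119)
E
```

```text
x -0.2945 y 0.0994 z 0.0295  r 0.0000 0.0000 -0.0005
```

drive_tool(plan=[{"rx":0,"ry":0,"rz":0,"x":-0.055,"y":0.018,"z":0,"fingers":0},{"rx":0,"ry":0,"rz":0,"x":-0.11,"y":0.037,"z":0,"fingers":0},{"rx":0,"ry":0,"rz":0,"x":-0.165,"y":0.056,"z":0,"fingers":0},{"rx":0,"ry":0,"rz":0,"x":-0.22,"y":0.075,"z":0,"fingers":0},{"rx":0,"ry":0,"rz":0,"x":-0.265,"y":0.09,"z":0.01,"fingers":0},{"rx":0,"ry":0,"rz":0,"x":-0.294,"y":0.099,"z":0.02,"fingers":0},{"rx":0,"ry":0,"rz":0,"x":-0.294,"y":0.099,"z":0.029,"fingers":0},{"rx":0,"ry":0,"rz":0,"x":-0.294,"y":0.099,"z":0.029,"fingers":0},{"rx":0,"ry":0,"rz":0,"x":-0.294,"y":0.099,"z":0.029,"fingers":0}])

```text
time: 42.68
ee_pos: [0.5593, -0.23, 0.2667]
eef_rot: [0.664, 0.748, 0.0, -0.0]
ft_force: [0.1, 0.1, 0.4]
width: 0.0009
```

```bash
python3 - <<'E'
from h import *
viewer.camera('top');viewer.camera('top');d=viewer.camera('top');d2=snap('scene','s13');grasp();move([.56,-.2315,.117],.119)
print([x for x in caps(d,'orange')])
cv2.imwrite('pics/s13z.png',cv2.resize(d2['color'][130:330,150:370,::-1],None,fx=3,fy=3,interpolation=cv2.INTER_CUBIC))
E
```

```text
t 42.88 grasp [ 0.5592 -0.2305  0.2159] yaw 0.1174 tilt 0.0011 w 0.0001 f [-0.  -0.   0.8]
x -0.0011 y 0.0006 z 0.0989  r 0.0002 -0.0000 -0.0003
[([0.5645, -0.2184, 0.1615], [0.564, -0.2196], 0.0125, 10, [366.0, 206.0]), ([0.5734, -0.0943, 0.1148], [0.5739, -0.0956], 0.016, 88, [313.0, 210.0]), ([0.5688, -0.0419, 0.115], [0.5686, -0.0421], 0.0159, 94, [292.0, 212.0]), ([0.5618, 0.0126, 0.1152], [0.5616, 0.0122], 0.0154, 80, [271.0, 215.0]), ([0.5559, 0.066, 0.1157], [0.5555, 0.0653], 0.0155, 80, [249.0, 217.0])]
```

View pics/s13z.png

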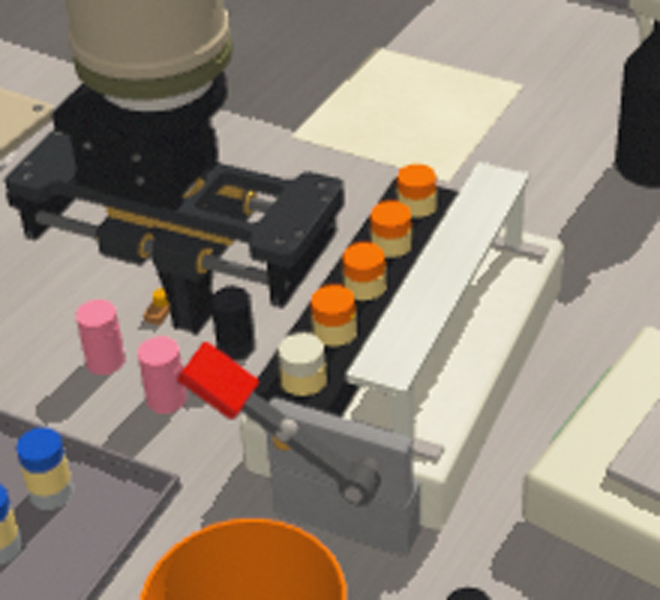

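drive_tool(plan=[{"rx":0,"ry":0,"rz":0,"x":-0.001,"y":0,"z":0.02,"fingers":0},{"rx":0,"ry":0,"rz":0,"x":-0.001,"y":0,"z":0.035,"fingers":0},{"rx":0,"ry":0,"rz":0,"x":-0.001,"y":0,"z":0.05,"fingers":0},{"rx":0,"ry":0,"rz":0,"x":-0.001,"y":0,"z":0.06,"fingers":0},{"rx":0,"ry":0,"rz":0,"x":-0.001,"y":0,"z":0.07,"fingers":0}])

```text
time: 43.5
ee_pos: [0.5593, -0.2325, 0.1965]
eef_rot: [0.665, 0.747, 0.0, 0.0]
ft_force: [-2.6, -0.7, 9.4]
width: 0.0004
```

```bash
python3 - <<'E'
from h import *
d2=viewer.camera('scene');grasp()
cv2.imwrite('pics/s14z.png',cv2.resize(d2['color'][130:330,150:370,::-1],None,fx=3,fy=3,interpolation=cv2.INTER_CUBIC))
E
```

```text
t 43.55 grasp [ 0.559  -0.2323  0.1441] yaw 0.1163 tilt 0.0003 w 0.0006 f [ 2.1 -1.5  5.7]
```

View pics/s14z.png

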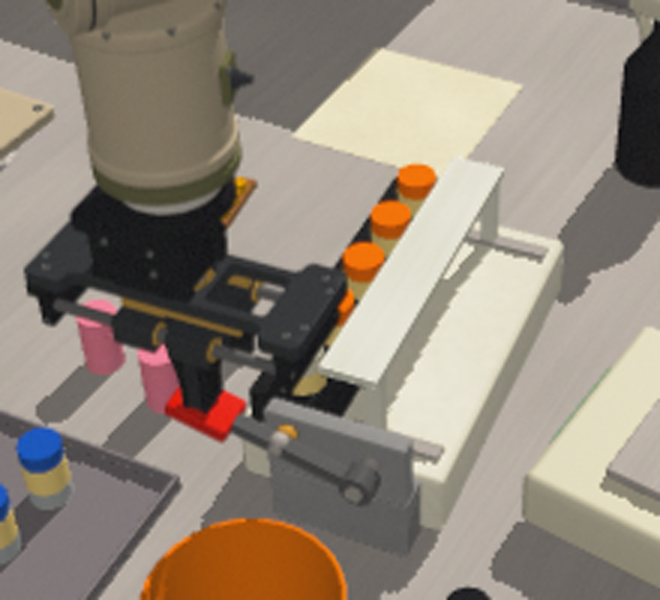

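drive_tool(plan=[{"rx":0,"ry":0,"rz":0,"x":0,"y":0,"z":0.007,"fingers":0},{"rx":0,"ry":0,"rz":0,"x":0,"y":0,"z":0.014,"fingers":0},{"rx":0,"ry":0,"rz":0,"x":0,"y":0,"z":0.02,"fingers":0},{"rx":0,"ry":0,"rz":0,"x":0,"y":0,"z":0.026,"fingers":0},{"rx":0,"ry":0,"rz":0,"x":0,"y":0,"z":0.026,"fingers":0}])

```text
time: 44.18
ee_pos: [0.5589, -0.2318, 0.1696]
eef_rot: [0.665, 0.747, -0.0, -0.001]
ft_force: [-0.1, -0.0, -0.3]
width: 0.0006
```

```bash
python3 - <<'E'
from h import *
d2=viewer.camera('scene');grasp()
cv2.imwrite('pics/s15z.png',cv2.resize(d2['color'][130:330,150:370,::-1],None,fx=3,fy=3,interpolation=cv2.INTER_CUBIC))
E
```

```text
t 44.23 grasp [ 0.559  -0.2319  0.119 ] yaw 0.1165 tilt 0.0005 w 0.0005 f [-0.4 -0.8 -0.4]
```

View pics/s15z.png

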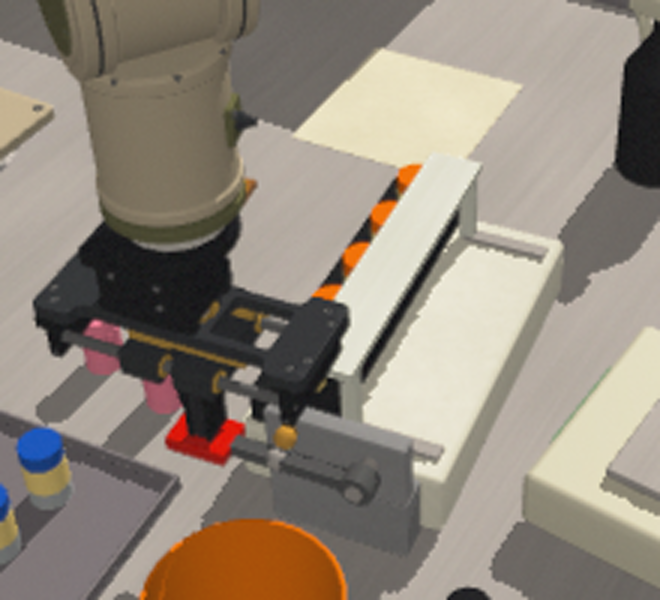

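Force has dropped to zero at tip height 0.100, so the catch has snapped in. I'll retract straight up and move clear.

drive_tool(plan=[{"rx":0,"ry":0,"rz":0,"x":0,"y":0,"z":-0.03,"fingers":0},{"rx":0,"ry":0,"rz":0,"x":0,"y":0,"z":-0.08,"fingers":0},{"rx":0,"ry":0,"rz":0,"x":0,"y":0,"z":-0.13,"fingers":0},{"rx":0,"ry":0,"rz":0,"x":0.05,"y":-0.03,"z":-0.15,"fingers":0},{"rx":0,"ry":0,"rz":0,"x":0.1,"y":-0.06,"z":-0.15,"fingers":0},{"rx":0,"ry":0,"rz":0,"x":0.15,"y":-0.09,"z":-0.15,"fingers":0},{"rx":0,"ry":0,"rz":0,"x":0.2,"y":-0.11,"z":-0.15,"fingers":0},{"rx":0,"ry":0,"rz":0,"x":0.25,"y":-0.12,"z":-0.15,"fingers":0},{"rx":0,"ry":0,"rz":0,"x":0.3,"y":-0.12,"z":-0.15,"fingers":0},{"rx":0,"ry":0,"rz":0,"x":0.35,"y":-0.12,"z":-0.15,"fingers":0},{"rx":0,"ry":0,"rz":0,"x":0.4,"y":-0.12,"z":-0.15,"fingers":0},{"rx":0,"ry":0,"rz":0,"x":0.4,"y":-0.12,"z":-0.15,"fingers":0}])

```text
time: 45.72
ee_pos: [0.3926, 0.1543, 0.3204]
eef_rot: [0.663, 0.749, 0.0, 0.0]
ft_force: [0.5, -0.7, -0.3]
width: 0.0003
```

```bash
python3 - <<'E'
from h import *
for i in range(4):viewer.camera('scene')
d2=snap('scene','s16');d=snap('top','t16');grasp()
for k in('blue','orange','white'): [print(k,x) for x in caps(d,k)]
P=cloud(d);c=d['color'].astype(int)
m=(c[...,0]>110)&(c[...,1]<50)&(c[...,2]<50)&(P[...,2]>.06)&(P[...,1]<-.18)&(P[...,1]>-.27)
q=P[m];print(len(q),q.mean(0))
for l in('spray','bucket','cellbar'): print(l,[(np.round(x['centre'],3).tolist(),round(x['confidence'],2)) for x in nets.find_in(l,'scene')][:1])
E
```

```text
t 46.02 grasp [0.3938 0.1502 0.2695] yaw 0.1145 tilt 0.0006 w 0.0004 f [ 0.1 -0.4  0.1]
blue ([0.4355, -0.2735, 0.0608], [0.4351, -0.2736], 0.0155, 75, [382.0, 266.0])
blue ([0.4352, -0.33, 0.06], [0.4353, -0.3302], 0.0154, 89, [403.0, 266.0])
blue ([0.4355, -0.387, 0.0607], [0.4358, -0.3863], 0.016, 74, [425.0, 265.0])
orange ([0.5694, -0.0952, 0.115], [0.5715, -0.0947], 0.0152, 69, [314.0, 211.0])
orange ([0.5554, -0.2336, 0.0978], [0.5557, -0.2336], 0.0252, 168, [367.0, 218.0])
orange ([0.5644, -0.0432, 0.1152], [0.5672, -0.042], 0.0147, 60, [293.0, 214.0])
orange ([0.5577, 0.0118, 0.1151], [0.5607, 0.0117], 0.0156, 61, [271.0, 216.0])
orange ([0.5512, 0.0642, 0.1151], [0.5544, 0.065], 0.0146, 68, [250.0, 219.0])
white ([0.6611, 0.3173, 0.1829], [0.6615, 0.3163], 0.0253, 124, [142.0, 169.0])
white ([0.5768, -0.1508, 0.1147], [0.5802, -0.1504], 0.015, 57, [335.0, 208.0])
220 [ 0.55542907 -0.23300588  0.09685398]
spray [([0.681, 0.288, 0.098], 0.59)]
bucket [([0.657, -0.33, 0.061], 0.82)]
cellbar [([0.379, -0.004, 0.009], 0.94)]
```

View pics/s16.png

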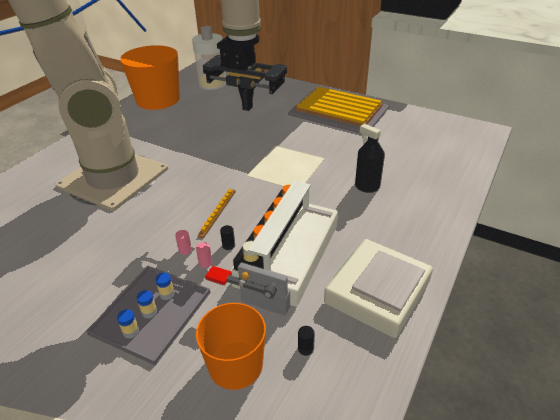

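View pics/t16.png

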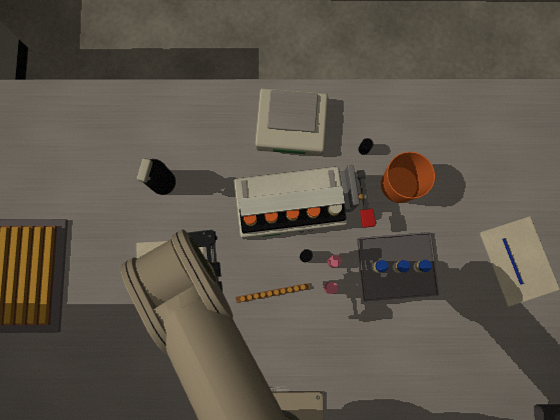

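The lever pad is level at 0.097 m, the keeper is forward over the caps, and the three blues are on the tray around (382–425, 266). The bystanders haven't moved, so I'm handing in.

```bash
python3 - <<'E'
from h import *
print(workorder.close_job())
E
```

```text
the job is handed in; nothing more can be done
None
```

The job is handed in at about 46 s of the 210 s allowed. I moved the three blue-capped vials to the tray, seated the four orange-capped ones in the freed and empty sockets (1 to 4), and left the control in socket 0. Then I pressed the lever until its catch held. Handing in reports no verdict, so what follows is from my own last checks.

- **Finished vials:** all three stand upright, near the tray's centre line, with cap tops at about 60 mm.
- **Fresh vials and control:** all five caps sit at the same height, 115 mm. I read 113 mm as fully home, because the camera measured about 2 mm high from the start.
- **Lever and keeper:** the pad is level at 97 mm, against 96 mm when latched. It stayed there after I let go, and the keeper plate is forward over the caps.
- **Bystanders:** the spray bottle, bucket and cell bar were within about 3 mm of their first readings. The arm was clear of everything.

**What went wrong:**
- **Refused call:** the first move call was refused for its format, before anything moved.
- **Force reading:** I saw a brief 4–5 N upward force while gripping two of the blue vials. I did not find its cause, and it had no visible effect.

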